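# Find the worn griddle knob by its slack and take it off

## Robot

A 6-joint arm with a two-finger parallel gripper is mounted at the origin on a cart in front of the work surface, level with it; the furniture and walls round the work are solid. World frame = base frame: x ahead of the robot, y to its left, z up, the work surface at z = 0. Lengths are in m, angles in degrees, forces in N, time in s.
With the tool pointing down it reaches from about 0.3 to 0.75 m from the base axis. Payload 8.5 kg.
Tool frame: the origin (TCP) lies between the finger pads; the fingertips stand 17 mm ahead of it and the grasp point (between the pads) lies 2 mm behind it; z points along the fingers, y is the direction in which the jaws open and shut (so a half turn about z gives the same grasp; the last joint's range is limited). The gripper opens to 85 mm and grips with 20 to 120 N. Pads are 22 mm wide; open, the fingers measure 114 mm over their backs; the gripper's body (76 mm by 85 mm) begins 54 mm behind the grasp point. The pads swing forward as they close: fully open they stand 13 mm farther back than shut.
Start: joints at [-75.476, 21.807, 74.336, -0, 83.858, -12.336], TCP at [0.248, -0.491, 0.248] pointing down, gripper open.
Joint ranges: [-178.18, 178.18], [-50.72, 133.34], [12.68, 142.11], [-81.47, 261.47], [9.98, 163.14], [-165.26, 165.26]. Speed limits (degrees/s): [136.94, 136.94, 180, 180, 180, 180].

## Interface

Orientations are given as a 3x3 rotation matrix whose columns are the frame's x, y, z axes.
In Python, from rig import readout, eyes, env gives the robot as it stands.
- The arm moves only by the tool arm_command, never from a script. Its argument "rows" is text: rows parted by semicolons, each of 7 numbers parted by spaces: the closure, from 0 (fully open) to 1 (shut), then the shift along the tool's x, y, z in mm, then the turn, a rotation vector about the tool's x, y, z in degrees. In form: grip dx dy dz rx ry rz; .... A call has 1 to 5 rows; each row shifts and turns the commanded pose from where the row before left it, along the tool's axes as they then stand; what a row does not reach is not made up. A row lasts 1/12 s, in which the tool goes at most 41.7 mm and 7.16 degrees, less where a joint would pass 70% of its speed; a pose out of reach is approached as far as the arm can. A call with a gripper value outside its range is refused whole. The fingers move at their own pace and stop on an object; "squeeze" is the grip in N (left out, the last holds). Time passes only in rows, so rows that do not move let the fingers close. It gives the time, the measured TCP pose, the force and the opening at its end, in the units of the state.
- readout.observe(): the state, without advancing time (a new reading comes with each control period).
- eyes.get_image(name): name is "scene" or "top"; returns the picture (400x640x3 uint8, red, green, blue); there is no depth.
- eyes.camera_model(name): a dict with "mtx" (3x3 intrinsics, pixels), "view" (4x4, takes a point from world to camera coordinates). Camera axes: x right, y up, looking along -z (the intrinsics and any distortion apply to the point x, -y, -z); pixel columns grow to the right and rows downward; lengths in m; the calibration is good to about 2 mm. A picture is of the moment at which its call begins. camera_model takes no time and is no camera call.
- env.close_job(): hands the job in, once; it reports no verdict.
The state is a dict: "time_s": time; "q": joint angles; "qvel": joint speeds; "joint_efforts": joint torques, N m; "position": TCP position; "tool_rot": TCP orientation; "ft_force": force on the tool from outside, world axes, zero at the start; "wrist_torque": the same for the moment, N m; "grip_width": finger opening in m.
Only numpy, scipy, OpenCV 4.12 (cv2) and the standard library are available. Lean on these libraries where they do the work, as an engineer would, in place of code of your own. Each camera call takes 0.05 s, during which the arm holds its last target. There are 200 camera calls.

## Task

One of the three knobs of the tabletop griddle has a worn-out bore: it has about three times as much slack on its spindle as the other two, but looks just the same. Going from left to right, check all three by rocking each gently, first clockwise and then anticlockwise, each way only until you feel the spindle resist, so that no switch is turned with its knob; then pull the worn knob off and put it in the small bowl beside the griddle, leaving the other two in place.

Things in the scene. Friction and masses are not known exactly. Their poses are not given: they have to be found in the camera images.
- griddle: tabletop griddle, white case, steel top, 225 x 285 mm, fixed; origin at the middle of its underside, on the worktop; x to its back, y to its left as the cook sees it, z up. The knobs stand in a row along y on the flat front strip of its top, 56 mm above the worktop; behind them the dark iron plate, its rim 68 mm above the worktop, begins 39 mm behind the knobs' axes
- spindle_1 (a point): foot of the left spindle, on its axis, on the griddle's top; axes as the griddle's. Spindles are 80 mm apart, 8 mm thick, 22 mm high, hidden under the knobs, each with a cross pin that engages a groove in the knob. A knob stands at 'off' with its pointer towards the back (griddle x); each begins within 3 degrees of that
- spindle_2 (a point): foot of the middle spindle, in the same way. In the way of an arm here: a floor-to-ceiling oak post, some 0.15 m thick, left of the griddle at about x 0.56, y 0.14; the tiled wall close to the griddle's left end; and a wall cabinet over the back of the worktop from about 0.4 m up
- spindle_3 (a point): foot of the right spindle, in the same way
- switch_1 (a joint): turn of the left spindle itself (rad, 0 = off and at the start, positive anticlockwise from above). Its knob turns freely on it by about 8 degrees either way of 'off' if sound, about 25 if worn; beyond that it drives the switch, which is stiff: it yields at 0.12 N m (6 N at the end of the bar) and does not spring back. More than 0.1 rad counts as switched
- switch_2 (a joint): turn of the middle spindle, in the same way
- switch_3 (a joint): turn of the right spindle, in the same way
- knob_a_mid (a point): middle, half-way up, of one of three identical-looking black push-on bar knobs: skirt 46 mm across, 10 mm high; on it a grip bar 43 mm long, 14 mm wide, its top 17 mm above this point, sides grippable down to 5 mm below it; 45 g. x runs along the bar to its pointer end (white line), z up. It comes off its spindle straight upwards without a catch, clear when 25 mm up. Any of the three may be the worn one
- knob_b_mid (a point): the same point of the second such knob
- knob_c_mid (a point): the same point of the third such knob
- knob_a_tip (a point): a point in the pointer end of that knob's bar, 20 mm from its axis and half-way up the knob
- knob_b_tip (a point): a point in the pointer end of that knob's bar, 20 mm from its axis and half-way up the knob
- knob_c_tip (a point): a point in the pointer end of that knob's bar, 20 mm from its axis and half-way up the knob
- bowl_floor (a point): centre of the inner floor of the small light open bowl that stands on the worktop to the right of the griddle: rim 125 mm across, 44 mm high, inner floor 76 mm across and 2 mm above the worktop, sloping sides; loose, 90 g
- bowl: the same bowl; origin at the centre of its underside
- salt_shaker: bystander: salt shaker with grey domed cap, 44 mm thick, 90 mm high; origin at its underside
- jam_jar: bystander: jar with a green lid, 64 mm thick, 99 mm high; origin at its underside

How it is judged:
By the outcome, as a careful person would: the job done as asked, in the order asked, and still so for the second after the job is handed in, with the robot touching nothing.
It also fails if it takes over 72 s, if anything falls off the work surface, if the arm or the gripper's body presses on something with over 40 N, if the wrist force passes 120 N, or if a joint passes its speed limit or range.

## Working session

There is one attempt and no reset: what is moved stays moved. The work goes in short steps, Python scripts to look and compute and a tool call to move; the robot and the scene stay as the last step left them, time stands still between calls to the robot, and variables do not carry over. Pictures are saved under pics/ and viewed, about 8 in all and at most 12, crops included, and the job is handed in when it is done.

Besides the shell and the picture viewer there is one more tool, called after "Emit:" in YAML: its name, and indented under it one key for each argument. arm_command: Moves the arm, as the interface text tells. Its arguments: {"type":"object","properties":{"rows":{"type":"string"},"squeeze":{"type":"number"}},"required":["rows"]}

```bash
ls; mkdir -p pics; python3 - <<'E'
from rig import readout, eyes, env
import cv2
for n in ("scene","top"):
    im=eyes.get_image(n); cv2.imwrite(f"pics/{n}0.png",cv2.cvtColor(im,cv2.COLOR_RGB2BGR))
    print(eyes.camera_model(n))
print(readout.observe())
E
```

```text
pics
{'mtx': array([[460.0042583 ,   0.        , 318.45980579],
       [  0.        , 460.0042583 , 203.98549959],
       [  0.        ,   0.        ,   1.        ]]), 'view': array([[-0.72735754, -0.68621691, -0.00757386,  0.15023896],
       [ 0.40595139, -0.4391353 ,  0.80147593, -0.38502941],
       [-0.55331228,  0.57988494,  0.59797908, -0.73690523],
       [ 0.        ,  0.        ,  0.        ,  1.        ]])}
{'mtx': array([[473.2446307 ,   0.        , 319.88431442],
       [  0.        , 473.2446307 , 194.25260018],
       [  0.        ,   0.        ,   1.        ]]), 'view': array([[-0.02188673, -0.99954471, -0.02076864, -0.26707601],
       [ 0.99842644, -0.0229256 ,  0.0511767 , -0.47499044],
       [-0.05162953, -0.01961587,  0.99847364, -0.97724882],
       [ 0.        ,  0.        ,  0.        ,  1.        ]])}
{'time_s': 0.1, 'q': array([-7.54746116e+01,  2.18372704e+01,  7.43781952e+01,  1.25877418e-03,
        8.38561601e+01, -1.23350314e+01]), 'qvel': array([ 0.08289894, -0.11285013, -0.17504711,  0.0298598 , -0.03975823,
        0.03009683]), 'joint_efforts': array([ 4.08961132e-03, -4.49220264e+01, -2.31657976e+01, -1.60789555e-04,
        3.62971834e-03,  4.48976016e-05]), 'position': array([ 0.24845179, -0.4904337 ,  0.24778522]), 'tool_rot': array([[ 8.92110971e-01,  4.51816256e-01, -2.92391810e-04],
       [ 4.51816259e-01, -8.92110190e-01,  1.21562452e-03],
       [ 2.88393204e-04, -1.21657934e-03, -9.99999218e-01]]), 'ft_force': array([-0.73848891,  0.49863   , -0.18453141]), 'wrist_torque': array([-0.00406718,  0.02405532,  0.03197401]), 'grip_width': 0.08523244143889316}
```

View pics/top0.png

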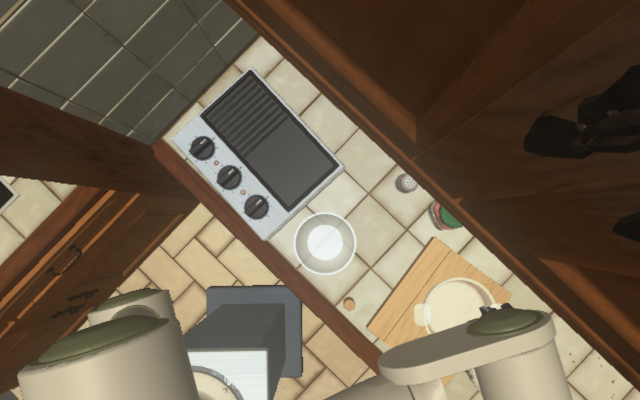

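View pics/scene0.png

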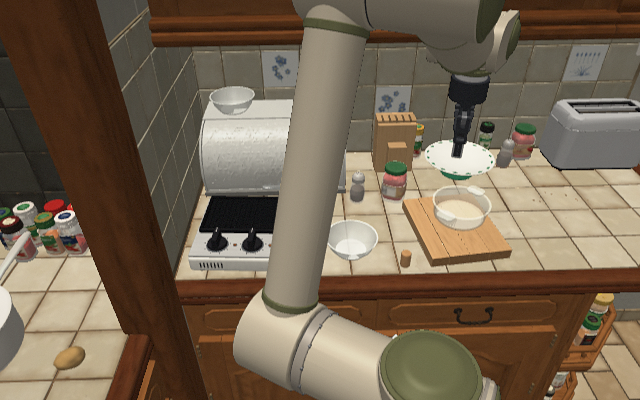

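The top view shows the knobs near (203,147), (230,177) and (257,207), and the bowl near (325,243). I'll enlarge that area.

```bash
cat > h.py <<'E'
from rig import readout, eyes, env
import numpy as np, cv2
def ray(n,uv):
    c=eyes.camera_model(n);V=c['view'];R=V[:3,:3];o=-R.T@V[:3,3]
    d=np.linalg.inv(c['mtx'])@np.array([uv[0],uv[1],1.]);d=R.T@(d*[1,-1,-1]);return o,d
def atz(n,uv,z):
    o,d=ray(n,uv);return o+d*(z-o[2])/d[2]
def proj(n,p):
    c=eyes.camera_model(n);q=c['view'][:3,:3]@p+c['view'][:3,3];q=c['mtx']@(q*[1,-1,-1]);return q[:2]/q[2]
def crop(n,x0,y0,w,h,s,out,src=None):
    im=cv2.cvtColor(eyes.get_image(n),cv2.COLOR_RGB2BGR) if src is None else cv2.imread(src)
    cv2.imwrite(out,cv2.resize(im[y0:y0+h,x0:x0+w],None,fx=s,fy=s,interpolation=cv2.INTER_CUBIC))
E
python3 - <<'E'
from h import *
crop("top",165,60,200,150+70,4,"pics/c1.png","pics/top0.png")
im=cv2.imread("pics/c1.png");cv2.imwrite("pics/c1.png",im[260:860] if im.shape[0]>860 else im[280:880])
for uv in[(203,147),(230,177),(257,207)]: print(atz("top",uv,.09))
print(atz("top",(325,243),.044))
E
```

```text
[ 0.56139235 -0.055195    0.09      ]
[ 0.50194218 -0.1069129   0.09      ]
[ 0.44302016 -0.15817135  0.09      ]
[ 0.36923023 -0.28643579  0.044     ]
```

View pics/c1.png

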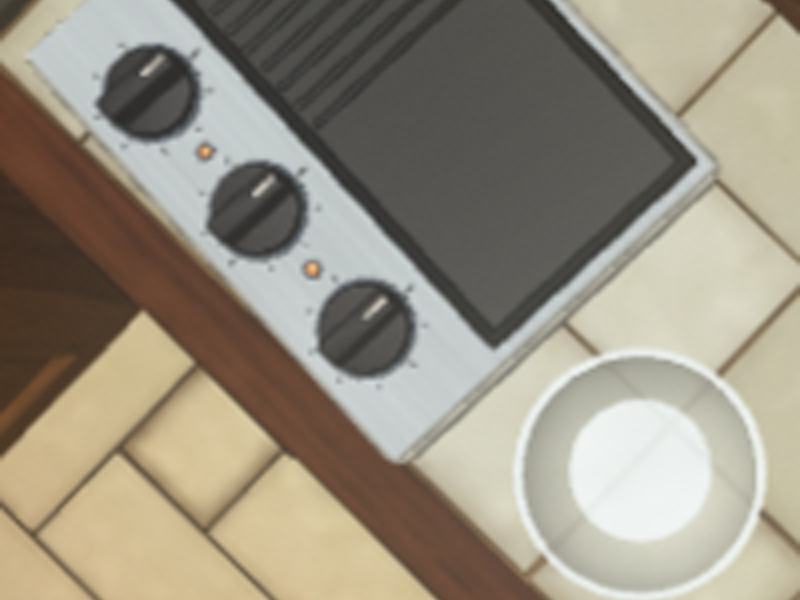

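```bash
python3 - <<'E'
from h import *
f=lambda u,v,z:atz("top",(165+u/4,125+v/4),z)
K=[f(150,92,.063),f(258,210,.063),f(366,328,.063)]
for k in K: print(k)
d=K[0]-K[2]; print(np.linalg.norm(d)/2, np.degrees(np.arctan2(d[1],d[0])))
for a,b in [((142,75),(163,57)),((253,193),(275,176)),((366,316),(386,298))]:
    p=f(*a,.09);q=f(*b,.09);e=q-p;print(p,q,np.degrees(np.arctan2(e[1],e[0])))
print("bowl",f(640,474,.044),f(640,470,.002))
c=[(28,55),(395,462)]
e=f(*c[0],.056)-f(*c[1],.056);print("edge",np.linalg.norm(e),np.degrees(np.arctan2(e[1],e[0])))
print(proj("scene",K[0]),proj("scene",K[1]),proj("scene",K[2]))
E
```

```text
[ 0.56369476 -0.04695739  0.063     ]
[ 0.50347861 -0.10023101  0.063     ]
[ 0.4437909  -0.15303712  0.063     ]
0.08004661917769193 41.49940027402354
[ 0.56784396 -0.05039104  0.09      ] [ 0.57635639 -0.06068334  0.09      ] -50.40694197427808
[ 0.50926934 -0.10361648  0.09      ] [ 0.5172335  -0.11435424  0.09      ] -53.43579946962764
[ 0.44879347 -0.15729664  0.09      ] [ 0.45720956 -0.16704303  0.09      ] -49.18908718216
bowl [ 0.36823419 -0.28641343  0.044     ] [ 0.36811796 -0.28599175  0.002     ]
edge 0.2760480366231749 41.18420972376391
[217.44346973 241.67814259] [252.88874252 242.23287569] [288.18715551 242.78531038]
```

The geometry agrees: spacing is 80.05 mm, and the griddle's y axis points 41.5° in the world frame. Next I'll plan the transit to a point above knob 1.

```bash
cat >> h.py <<'E'
from scipy.spatial.transform import Rotation as Ro
K=np.array([[.5637,-.0470,0],[.5037,-.1001,0],[.4438,-.1531,0]])
def Rdown(yaw): # world yaw of tool y; z down
    a=np.radians(yaw);y=np.array([np.cos(a),np.sin(a),0]);z=np.array([0,0,-1.]);return np.c_[np.cross(y,z),y,z]
def plan(p,yaw=41.5,n=None,g=.5):
    s=readout.observe();P=s['position'];R=s['tool_rot'];dp=np.array(p)-P
    rv=Ro.from_matrix(R.T@Rdown(yaw)).as_rotvec(degrees=True)
    m=max(np.linalg.norm(dp)/.041,np.linalg.norm(rv)/7.1); n=n or int(np.ceil(m))
    L=[]
    for i in range(n):
        d=R.T@dp/n*1000; L.append(f"{g} "+" ".join(f"{v:.1f}" for v in [*d,*(rv/n)])); R=R@Ro.from_rotvec(rv/n,degrees=True).as_matrix()
    for i in range(0,n,5): print("; ".join(L[i:i+5]))
def st():
    s=readout.observe();R=s['tool_rot'];print(round(s['time_s'],2),"p",s['position'].round(4),"yaw",np.degrees(np.arctan2(R[1,1],R[0,1])).round(2),"tilt",R[:,2].round(3),"F",s['ft_force'].round(2),"T",s['wrist_torque'].round(3),"w",round(s['grip_width'],4),"q",s['q'].round(1))
E
python3 -c "
from h import *
plan([.5637,-.047,.16],n=16)"
```

```text
0.5 30.1 -15.8 5.5 -0.0 -0.0 -6.5; 0.5 31.7 -12.3 5.5 -0.0 -0.0 -6.5; 0.5 32.9 -8.6 5.5 -0.0 -0.0 -6.5; 0.5 33.7 -4.8 5.5 -0.0 -0.0 -6.5; 0.5 34.0 -0.9 5.5 -0.0 -0.0 -6.5
0.5 33.9 3.0 5.5 -0.0 -0.0 -6.5; 0.5 33.3 6.8 5.5 -0.0 -0.0 -6.5; 0.5 32.3 10.5 5.5 -0.0 -0.0 -6.5; 0.5 30.9 14.2 5.5 -0.0 -0.0 -6.5; 0.5 29.1 17.6 5.5 -0.0 -0.0 -6.5
0.5 26.9 20.8 5.5 -0.0 -0.0 -6.5; 0.5 24.4 23.7 5.5 -0.0 -0.0 -6.5; 0.5 21.5 26.3 5.5 -0.0 -0.0 -6.5; 0.5 18.4 28.6 5.5 -0.0 -0.0 -6.5; 0.5 15.0 30.5 5.5 -0.0 -0.0 -6.5
0.5 11.4 32.0 5.5 -0.0 -0.0 -6.5
```

Emit:
arm_command:
  rows: "0.5 30.1 -15.8 5.5 0 0 -6.5; 0.5 31.7 -12.3 5.5 0 0 -6.5; 0.5 32.9 -8.6 5.5 0 0 -6.5; 0.5 33.7 -4.8 5.5 0 0 -6.5; 0.5 34 -0.9 5.5 0 0 -6.5"
  squeeze: 20

```text
time_s: 0.52
position: [0.3478, -0.3507, 0.2203]
tool_rot: [[0.505, 0.863, -0.0], [0.863, -0.505, 0.001], [0.0, -0.001, -1.0]]
ft_force: [0.6, -0.4, -0.2]
grip_width: 0.0428
```

Emit:
arm_command:
  rows: "0.5 33.9 3 5.5 0 0 -6.5; 0.5 33.3 6.8 5.5 0 0 -6.5; 0.5 32.3 10.5 5.5 0 0 -6.5; 0.5 30.9 14.2 5.5 0 0 -6.5; 0.5 29.1 17.6 5.5 0 0 -6.5"

```text
time_s: 0.93
position: [0.4471, -0.2126, 0.1929]
tool_rot: [[-0.038, 0.999, -0.0], [0.999, 0.038, 0.0], [0.0, -0.0, -1.0]]
ft_force: [0.6, -0.5, 0.6]
grip_width: 0.0431
```

Emit:
arm_command:
  rows: "0.5 26.9 20.8 5.5 0 0 -6.5; 0.5 24.4 23.7 5.5 0 0 -6.5; 0.5 21.5 26.3 5.5 0 0 -6.5; 0.5 18.4 28.6 5.5 0 0 -6.5; 0.5 15 30.5 5.5 0 0 -6.5"

```text
time_s: 1.35
position: [0.5468, -0.0748, 0.1653]
tool_rot: [[-0.569, 0.822, -0.001], [0.822, 0.569, 0.0], [0.001, -0.0, -1.0]]
ft_force: [1.3, -0.7, 0.6]
grip_width: 0.0429
```

Emit:
arm_command:
  rows: "0.5 11.4 32 5.5 0 0 -6.5; 0.5 0 0 0 0 0 0; 0.5 0 0 0 0 0 0"

```text
time_s: 1.6
position: [0.5663, -0.0477, 0.1595]
tool_rot: [[-0.656, 0.755, -0.002], [0.755, 0.656, 0.0], [0.001, -0.001, -1.0]]
ft_force: [-0.7, -0.5, -0.4]
grip_width: 0.0422
```

Emit:
arm_command:
  rows: "0.5 2.2 -1.5 25 0 0 -0.5; 0.5 0 0 25 0 0 0; 0.5 0 0 0 0 0 0"

```text
time_s: 1.85
position: [0.561, -0.0488, 0.1067]
tool_rot: [[-0.659, 0.752, -0.007], [0.752, 0.659, 0.002], [0.006, -0.004, -1.0]]
ft_force: [-0.4, -0.2, -0.5]
grip_width: 0.0427
```

```bash
python3 -c "
from h import *
st();print(proj('scene',np.array([.5637,-.047,.09])))
a=eyes.get_image('scene');b=eyes.get_image('top')
f=lambda a,x,y:cv2.resize(a[y:y+130,x:x+100],None,fx=4,fy=4,interpolation=cv2.INTER_CUBIC)
cv2.imwrite('pics/c2.png',cv2.cvtColor(np.hstack([f(a,180,150),f(b,165,90)]),cv2.COLOR_RGB2BGR))"
```

```text
1.85 p [ 0.561  -0.0488  0.1067] yaw 41.22 tilt [-0.007  0.002 -1.   ] F [-0.41 -0.2  -0.47] T [ 0.017  0.029 -0.023] w 0.0427 q [-17.   31.3  83.9  -0.   65.3 -58.2]
[215.77015633 232.52525069]
```

View pics/c2.png

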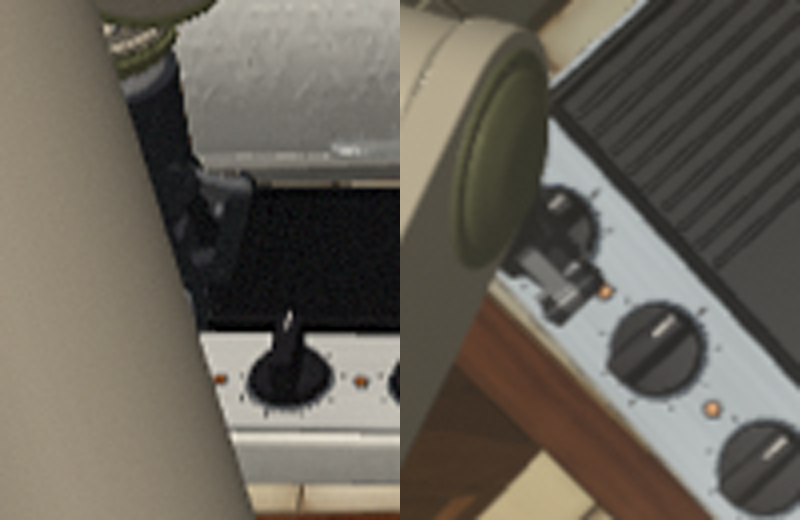

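The left view shows the post-side link hiding knob 1. The top view shows the near finger just right of knob 1, around (575,290), in line with the knob row as expected. I'll let the arm settle and read the pose.

Emit:
arm_command:
  rows: "0.5 0 0 0 0 0 0; 0.5 0 0 0 0 0 0; 0.5 0 0 0 0 0 0"

```text
time_s: 2.2
position: [0.5639, -0.0487, 0.1116]
tool_rot: [[-0.66, 0.751, 0.002], [0.751, 0.66, -0.001], [-0.002, 0.001, -1.0]]
ft_force: [-0.2, -0.3, 0.0]
grip_width: 0.0431
```

```bash
python3 -c "
from h import *
st();plan([.5637,-.047,.089],n=1)"
```

```text
2.2 p [ 0.5639 -0.0487  0.1116] yaw 41.33 tilt [ 0.002 -0.001 -1.   ] F [-0.23 -0.25  0.03] T [0.025 0.099 0.02 ] w 0.0431 q [-16.9  30.9  83.4  -0.   65.5 -58.2]
0.5 1.5 0.9 22.6 0.1 0.1 -0.2
```

Emit:
arm_command:
  rows: "0.5 1.5 1 6 0 0 0; 0.5 0 0 6 0 0 0; 0.5 0 0 5 0 0 0; 0.5 0 0 3 0 0 0; 0.5 0 0 1.5 0 0 0"

```text
time_s: 2.62
position: [0.563, -0.0464, 0.088]
tool_rot: [[-0.661, 0.751, -0.001], [0.751, 0.661, 0.0], [0.001, -0.001, -1.0]]
ft_force: [0.2, -0.2, -0.3]
grip_width: 0.0421
```

Emit:
arm_command:
  rows: "0.5 0 0 0 0 0 0; 0.5 0 0 0 0 0 0; 0.5 0 0 0 0 0 0; 0.5 0 0 0 0 0 0"

```text
time_s: 2.95
position: [0.5634, -0.0466, 0.089]
tool_rot: [[-0.661, 0.751, 0.0], [0.751, 0.661, -0.0], [-0.0, 0.0, -1.0]]
ft_force: [-1.0, -1.0, 0.1]
grip_width: 0.0428
```

```bash
python3 -c "
from h import *
st();plan([.5637,-.047,.089],n=1)"
```

```text
2.95 p [ 0.5634 -0.0466  0.089 ] yaw 41.36 tilt [ 0. -0. -1.] F [-0.97 -1.04  0.1 ] T [ 0.038 -0.01  -0.012] w 0.0428 q [-16.7  32.6  84.9   0.   62.5 -58.1]
0.5 -0.5 -0.1 0.0 0.0 0.0 -0.1
```

Emit:
arm_command:
  rows: "0.75 -0.5 0 0 0 0 0; 0.8 0 0 0 0 0 0; 0.84 0 0 0 0 0 0; 0.9 0 0 0 0 0 0; 0.9 0 0 0 0 0 0"
  squeeze: 20

```text
time_s: 3.37
position: [0.5647, -0.0462, 0.0893]
tool_rot: [[-0.661, 0.751, 0.003], [0.751, 0.661, 0.001], [-0.001, 0.003, -1.0]]
ft_force: [5.9, 4.7, -0.5]
grip_width: 0.0132
```

Emit:
arm_command:
  rows: "0.9 0 0 0 0 0 0; 0.9 0 0 0 0 0 0; 0.9 0 0 0 0 0 0; 0.9 0 0 0 0 0 0"

```text
time_s: 3.7
position: [0.5647, -0.0462, 0.0893]
tool_rot: [[-0.661, 0.751, 0.003], [0.751, 0.661, 0.001], [-0.001, 0.003, -1.0]]
ft_force: [4.1, 4.6, 0.2]
grip_width: 0.0136
```

```bash
python3 -c "
from h import *
st()"
```

```text
3.7 p [ 0.5647 -0.0462  0.0893] yaw 41.36 tilt [ 0.003  0.001 -1.   ] F [4.12 4.64 0.18] T [ 0.884 -0.802  0.039] w 0.0136 q [-16.7  32.6  84.8   0.1  62.5 -58.1]
```

Emit:
arm_command:
  rows: "0.9 0 0.7 0 0 0 0; 0.9 0 0.6 0 0 0 0; 0.9 0 0 0 0 0 0; 0.9 0 0 0 0 0 0; 0.9 0 0 0 0 0 0"

```text
time_s: 4.12
position: [0.5649, -0.046, 0.0891]
tool_rot: [[-0.661, 0.751, 0.001], [0.751, 0.661, 0.0], [-0.001, 0.001, -1.0]]
ft_force: [2.2, 2.4, 5.0]
grip_width: 0.0137
```

```bash
python3 -c "
from h import *
st()"
```

```text
4.12 p [ 0.5649 -0.046   0.0891] yaw 41.35 tilt [ 0.001  0.    -1.   ] F [2.18 2.36 5.04] T [ 0.339 -0.329  0.039] w 0.0137 q [-16.6  32.7  84.7   0.   62.6 -58. ]
```

Emit:
arm_command:
  rows: "0.9 0 0.6 -0.8 0 0 1; 0.9 0 0 0 0 0 2; 0.9 0 0 0 0 0 2; 0.9 0 0 0 0 0 0; 0.9 0 0 0 0 0 0"

```text
time_s: 4.53
position: [0.5647, -0.0456, 0.0893]
tool_rot: [[-0.593, 0.805, -0.001], [0.805, 0.593, 0.0], [0.001, -0.001, -1.0]]
ft_force: [0.9, 1.6, -0.4]
grip_width: 0.0136
```

```bash
python3 -c "
from h import *
st()"
```

```text
4.53 p [ 0.5647 -0.0456  0.0893] yaw 36.39 tilt [-0.001  0.    -1.   ] F [ 0.92  1.58 -0.38] T [ 0.222 -0.053 -0.026] w 0.0136 q [-16.6  32.7  84.6  -0.   62.8 -53. ]
```

Emit:
arm_command:
  rows: "0.9 0 0 0 0 0 1; 0.9 0 0 0 0 0 0; 0.9 0 0 0 0 0 0"

```text
time_s: 4.78
position: [0.5649, -0.0457, 0.0895]
tool_rot: [[-0.579, 0.815, -0.001], [0.815, 0.579, -0.0], [0.0, -0.001, -1.0]]
ft_force: [-0.5, -1.1, -0.7]
grip_width: 0.0137
```

```bash
python3 -c "
from h import *
st()"
```

```text
4.78 p [ 0.5649 -0.0457  0.0895] yaw 35.37 tilt [-0.001 -0.    -1.   ] F [-0.52 -1.11 -0.69] T [-0.008 -0.01  -0.016] w 0.0137 q [-16.6  32.7  84.6  -0.   62.8 -51.9]
```

Emit:
arm_command:
  rows: "0.9 0 0 0 0 0 0.8; 0.9 0 0 0 0 0 0; 0.9 0 0 0 0 0 0"

```text
time_s: 5.03
position: [0.565, -0.0457, 0.0896]
tool_rot: [[-0.567, 0.824, -0.0], [0.824, 0.567, -0.0], [0.0, -0.0, -1.0]]
ft_force: [-0.1, -0.1, -0.1]
grip_width: 0.0135
```

```bash
python3 -c "
from h import *
st()"
```

```text
5.03 p [ 0.565  -0.0457  0.0896] yaw 34.56 tilt [-0. -0. -1.] F [-0.08 -0.05 -0.12] T [ 0.023  0.027 -0.015] w 0.0135 q [-16.6  32.7  84.6  -0.   62.8 -51.1]
```

Emit:
arm_command:
  rows: "0.9 0 0 0 0 0 0.8; 0.9 0 0 0 0 0 0; 0.9 0 0 0 0 0 0"

```text
time_s: 5.28
position: [0.5651, -0.0457, 0.0897]
tool_rot: [[-0.556, 0.831, 0.0], [0.831, 0.556, -0.0], [-0.0, -0.0, -1.0]]
ft_force: [0.5, -0.2, -0.9]
grip_width: 0.0133
```

```bash
python3 -c "
from h import *
st()"
```

```text
5.28 p [ 0.5651 -0.0457  0.0897] yaw 33.75 tilt [ 0. -0. -1.] F [ 0.51 -0.18 -0.86] T [ 0.007  0.01  -0.03 ] w 0.0133 q [-16.6  32.7  84.6  -0.   62.8 -50.3]
```

Emit:
arm_command:
  rows: "0.9 0 0 0 0 0 0.8; 0.9 0 0 0 0 0 0; 0.9 0 0 0 0 0 0"

```text
time_s: 5.53
position: [0.5651, -0.0457, 0.0896]
tool_rot: [[-0.544, 0.839, -0.0], [0.839, 0.544, 0.0], [0.0, -0.0, -1.0]]
ft_force: [1.1, -1.1, -0.6]
grip_width: 0.0136
```

```bash
python3 -c "
from h import *
st()"
```

```text
5.53 p [ 0.5651 -0.0457  0.0896] yaw 32.95 tilt [-0.  0. -1.] F [ 1.06 -1.05 -0.65] T [0.042 0.008 0.005] w 0.0136 q [-16.6  32.7  84.6   0.   62.8 -49.5]
```

Emit:
arm_command:
  rows: "0.9 0 0 0 0 0 0.8; 0.9 0 0 0 0 0 0; 0.9 0 0 0 0 0 0"

```text
time_s: 5.78
position: [0.5651, -0.0456, 0.0896]
tool_rot: [[-0.532, 0.847, 0.0], [0.847, 0.532, 0.0], [0.0, 0.0, -1.0]]
ft_force: [-0.6, 0.1, -0.7]
grip_width: 0.0134
```

```bash
python3 -c "
from h import *
st()"
```

```text
5.78 p [ 0.5651 -0.0456  0.0896] yaw 32.15 tilt [ 0.  0. -1.] F [-0.56  0.15 -0.69] T [ 0.023 -0.062 -0.021] w 0.0134 q [-16.6  32.7  84.6   0.   62.8 -48.7]
```

Emit:
arm_command:
  rows: "0.9 0 0 0 0 0 1; 0.9 0 0 0 0 0 0; 0.9 0 0 0 0 0 0"

```text
time_s: 6.03
position: [0.5651, -0.0457, 0.0896]
tool_rot: [[-0.517, 0.856, 0.0], [0.856, 0.517, 0.0], [0.0, 0.0, -1.0]]
ft_force: [0.1, -0.5, -0.4]
grip_width: 0.0136
```

```bash
python3 -c "
from h import *
st()"
```

```text
6.03 p [ 0.5651 -0.0457  0.0896] yaw 31.15 tilt [ 0.  0. -1.] F [ 0.09 -0.5  -0.38] T [-0.017 -0.005  0.031] w 0.0136 q [-16.6  32.7  84.6   0.   62.8 -47.7]
```

Emit:
arm_command:
  rows: "0.9 0 0 0 0 0 1; 0.9 0 0 0 0 0 0; 0.9 0 0 0 0 0 0"

```text
time_s: 6.28
position: [0.5651, -0.0456, 0.0896]
tool_rot: [[-0.502, 0.865, 0.0], [0.865, 0.502, 0.0], [0.0, 0.0, -1.0]]
ft_force: [0.9, 0.6, -0.3]
grip_width: 0.014
```

```bash
python3 -c "
from h import *
st()"
```

```text
6.28 p [ 0.5651 -0.0456  0.0896] yaw 30.15 tilt [ 0.  0. -1.] F [ 0.93  0.59 -0.29] T [-0.034 -0.018 -0.034] w 0.014 q [-16.6  32.7  84.6   0.   62.8 -46.7]
```

No resistance at −11°, which is past the sound slack, so knob 1 is probably the worn one. I'll keep going with readings.

Emit:
arm_command:
  rows: "0.9 0 0 0 0 0 1; 0.9 0 0 0 0 0 1; 0.9 0 0 0 0 0 0; 0.9 0 0 0 0 0 0"

```text
time_s: 6.62
position: [0.5651, -0.0457, 0.0896]
tool_rot: [[-0.472, 0.882, -0.0], [0.882, 0.472, 0.0], [0.0, -0.0, -1.0]]
ft_force: [0.3, 0.7, 0.3]
grip_width: 0.0137
```

```bash
python3 -c "
from h import *
st()"
```

```text
6.62 p [ 0.5651 -0.0457  0.0896] yaw 28.15 tilt [-0.  0. -1.] F [0.29 0.7  0.3 ] T [-0.018  0.017 -0.018] w 0.0137 q [-16.6  32.7  84.6   0.   62.8 -44.7]
```

Emit:
arm_command:
  rows: "0.9 0 0 0 0 0 1; 0.9 0 0 0 0 0 1; 0.9 0 0 0 0 0 0; 0.9 0 0 0 0 0 0"

```text
time_s: 6.95
position: [0.5651, -0.0457, 0.0896]
tool_rot: [[-0.441, 0.898, 0.0], [0.898, 0.441, 0.0], [0.0, 0.0, -1.0]]
ft_force: [-0.1, -0.0, -0.9]
grip_width: 0.0135
```

```bash
python3 -c "
from h import *
st()"
```

```text
6.95 p [ 0.5651 -0.0457  0.0896] yaw 26.15 tilt [ 0.  0. -1.] F [-0.07 -0.04 -0.91] T [ 0.018 -0.028 -0.02 ] w 0.0135 q [-16.6  32.7  84.6   0.   62.8 -42.7]
```

Emit:
arm_command:
  rows: "0.9 0 0 0 0 0 1.5; 0.9 0 0 0 0 0 1.5; 0.9 0 0 0 0 0 0; 0.9 0 0 0 0 0 0"

```text
time_s: 7.28
position: [0.5651, -0.0457, 0.0896]
tool_rot: [[-0.394, 0.919, 0.0], [0.919, 0.394, -0.0], [-0.0, 0.0, -1.0]]
ft_force: [0.0, 0.0, -0.6]
grip_width: 0.0136
```

```bash
python3 -c "
from h import *
st()"
```

```text
7.28 p [ 0.5651 -0.0457  0.0896] yaw 23.21 tilt [ 0. -0. -1.] F [ 0.01  0.04 -0.55] T [ 0.035 -0.004 -0.016] w 0.0136 q [-16.6  32.7  84.6  -0.   62.8 -39.8]
```

Emit:
arm_command:
  rows: "0.9 0 0 0 0 0 1; 0.9 0 0 0 0 0 1; 0.9 0 0 0 0 0 0; 0.9 0 0 0 0 0 0"

```text
time_s: 7.62
position: [0.5651, -0.0457, 0.0896]
tool_rot: [[-0.361, 0.933, -0.0], [0.933, 0.361, 0.0], [0.0, -0.0, -1.0]]
ft_force: [-0.5, 0.5, -0.5]
grip_width: 0.0132
```

```bash
python3 -c "
from h import *
st()"
```

```text
7.62 p [ 0.5651 -0.0457  0.0896] yaw 21.16 tilt [-0.  0. -1.] F [-0.52  0.52 -0.5 ] T [ 0.042 -0.022  0.003] w 0.0132 q [-16.6  32.7  84.6   0.   62.8 -37.7]
```

Emit:
arm_command:
  rows: "0.9 0 0 0 0 0 1; 0.9 0 0 0 0 0 0; 0.9 0 0 0 0 0 0"

```text
time_s: 7.87
position: [0.5651, -0.0457, 0.0896]
tool_rot: [[-0.345, 0.939, 0.0], [0.939, 0.345, 0.0], [-0.0, 0.0, -1.0]]
ft_force: [0.7, -0.3, -1.0]
grip_width: 0.0135
```

```bash
python3 -c "
from h import *
st()"
```

```text
7.87 p [ 0.5651 -0.0457  0.0896] yaw 20.16 tilt [ 0.  0. -1.] F [ 0.71 -0.27 -1.  ] T [ 0.001 -0.037 -0.019] w 0.0135 q [-16.6  32.7  84.6   0.   62.8 -36.7]
```

Emit:
arm_command:
  rows: "0.9 0 0 0 0 0 1; 0.9 0 0 0 0 0 0; 0.9 0 0 0 0 0 0"

```text
time_s: 8.12
position: [0.5651, -0.0457, 0.0896]
tool_rot: [[-0.328, 0.945, 0.0], [0.945, 0.328, -0.0], [-0.0, 0.0, -1.0]]
ft_force: [0.9, -0.2, -0.5]
grip_width: 0.0132
```

```bash
python3 -c "
from h import *
st()"
```

```text
8.12 p [ 0.5651 -0.0457  0.0896] yaw 19.15 tilt [ 0. -0. -1.] F [ 0.87 -0.24 -0.47] T [-0.039  0.022 -0.037] w 0.0132 q [-16.6  32.7  84.6  -0.   62.8 -35.7]
```

Emit:
arm_command:
  rows: "0.9 0 0 0 0 0 1; 0.9 0 0 0 0 0 0; 0.9 0 0 0 0 0 0"

```text
time_s: 8.37
position: [0.5651, -0.0456, 0.0896]
tool_rot: [[-0.312, 0.95, -0.0], [0.95, 0.312, 0.0], [0.0, -0.0, -1.0]]
ft_force: [0.3, 0.1, -0.9]
grip_width: 0.014
```

```bash
python3 -c "
from h import *
st()"
```

```text
8.37 p [ 0.5651 -0.0456  0.0896] yaw 18.15 tilt [-0.  0. -1.] F [ 0.26  0.13 -0.85] T [ 0.009  0.008 -0.032] w 0.014 q [-16.6  32.7  84.6   0.   62.8 -34.7]
```

Emit:
arm_command:
  rows: "0.9 0 0 0 0 0 0.8; 0.9 0 0 0 0 0 0; 0.9 0 0 0 0 0 0"

```text
time_s: 8.62
position: [0.5651, -0.0456, 0.0896]
tool_rot: [[-0.298, 0.954, 0.0], [0.954, 0.298, 0.0], [0.0, 0.0, -1.0]]
ft_force: [-0.9, 0.0, -0.9]
grip_width: 0.0136
```

```bash
python3 -c "
from h import *
st()"
```

```text
8.62 p [ 0.5651 -0.0456  0.0896] yaw 17.35 tilt [ 0.  0. -1.] F [-0.9   0.05 -0.94] T [ 0.056 -0.063 -0.043] w 0.0136 q [-16.6  32.7  84.6   0.   62.8 -33.9]
```

Emit:
arm_command:
  rows: "0.9 0 0 0 0 0 0.8; 0.9 0 0 0 0 0 0; 0.9 0 0 0 0 0 0"

```text
time_s: 8.87
position: [0.5651, -0.0456, 0.0896]
tool_rot: [[-0.285, 0.959, 0.0], [0.959, 0.285, 0.0], [0.0, 0.0, -1.0]]
ft_force: [0.0, 0.2, -0.2]
grip_width: 0.0134
```

```bash
python3 -c "
from h import *
st()"
```

```text
8.87 p [ 0.5651 -0.0456  0.0896] yaw 16.55 tilt [ 0.  0. -1.] F [ 0.02  0.17 -0.17] T [ 0.086 -0.05  -0.001] w 0.0134 q [-16.6  32.7  84.6   0.   62.8 -33.1]
```

Emit:
arm_command:
  rows: "0.9 0 0 0 0 0 0.8; 0.9 0 0 0 0 0 0; 0.9 0 0 0 0 0 0"

```text
time_s: 9.12
position: [0.5651, -0.0456, 0.0896]
tool_rot: [[-0.272, 0.962, 0.0], [0.962, 0.272, 0.0], [0.0, 0.0, -1.0]]
ft_force: [0.1, 0.8, -0.2]
grip_width: 0.0136
```

```bash
python3 -c "
from h import *
st()"
```

```text
9.12 p [ 0.5651 -0.0456  0.0896] yaw 15.75 tilt [ 0.  0. -1.] F [ 0.14  0.83 -0.22] T [ 0.114 -0.061  0.02 ] w 0.0136 q [-16.6  32.7  84.6   0.   62.8 -32.3]
```

Emit:
arm_command:
  rows: "0.9 0 0 0 0 0 0.8; 0.9 0 0 0 0 0 0; 0.9 0 0 0 0 0 0"

```text
time_s: 9.37
position: [0.5651, -0.0456, 0.0897]
tool_rot: [[-0.258, 0.966, 0.0], [0.966, 0.258, 0.0], [-0.0, 0.0, -1.0]]
ft_force: [2.0, 0.9, -1.0]
grip_width: 0.0136
```

```bash
python3 -c "
from h import *
st()"
```

```text
9.37 p [ 0.5651 -0.0456  0.0897] yaw 14.96 tilt [ 0.  0. -1.] F [ 2.05  0.94 -1.03] T [ 0.164 -0.206  0.027] w 0.0136 q [-16.6  32.7  84.6   0.   62.8 -31.5]
```

Emit:
arm_command:
  rows: "0.9 0 0 0 0 0 0.5; 0.9 0 0 0 0 0 0; 0.9 0 0 0 0 0 0"

```text
time_s: 9.62
position: [0.5651, -0.0456, 0.0896]
tool_rot: [[-0.25, 0.968, 0.0], [0.968, 0.25, 0.0], [0.0, 0.0, -1.0]]
ft_force: [0.6, 1.0, 0.5]
grip_width: 0.0132
```

```bash
python3 -c "
from h import *
st()"
```

```text
9.62 p [ 0.5651 -0.0456  0.0896] yaw 14.46 tilt [ 0.  0. -1.] F [0.55 0.96 0.47] T [ 0.287 -0.242  0.041] w 0.0132 q [-16.6  32.7  84.6   0.   62.8 -31. ]
```

Emit:
arm_command:
  rows: "0.9 0 0 0 0 0 0.5; 0.9 0 0 0 0 0 0; 0.9 0 0 0 0 0 0"

```text
time_s: 9.87
position: [0.5651, -0.0456, 0.0897]
tool_rot: [[-0.241, 0.97, 0.0], [0.97, 0.241, 0.0], [-0.0, 0.0, -1.0]]
ft_force: [1.2, 1.5, 0.0]
grip_width: 0.0134
```

```bash
python3 -c "
from h import *
st()"
```

```text
9.87 p [ 0.5651 -0.0456  0.0897] yaw 13.96 tilt [ 0.  0. -1.] F [1.22 1.54 0.03] T [ 0.287 -0.269  0.081] w 0.0134 q [-16.6  32.7  84.6   0.   62.8 -30.5]
```

Spindle resistance shows at −27.5°: the moment rose steadily to 0.08 N m. Now I'll turn anticlockwise.

Emit:
arm_command:
  rows: "0.9 0 0 0 0 0 -4.5; 0.9 0 0 0 0 0 -4.5; 0.9 0 0 0 0 0 -4.5; 0.9 0 0 0 0 0 -4.5; 0.9 0 0 0 0 0 -4.5"

```text
time_s: 10.28
position: [0.5649, -0.0459, 0.0896]
tool_rot: [[-0.597, 0.802, -0.0], [0.802, 0.597, -0.0], [-0.0, -0.001, -1.0]]
ft_force: [0.3, 1.2, -0.5]
grip_width: 0.0136
```

Emit:
arm_command:
  rows: "0.9 0 0 0 0 0 -4.5; 0.9 0 0 0 0 0 -4.5; 0.9 0 0 0 0 0 -4; 0.9 0 0 0 0 0 -3; 0.9 0 0 0 0 0 0"

```text
time_s: 10.7
position: [0.5648, -0.0458, 0.0895]
tool_rot: [[-0.794, 0.608, -0.001], [0.608, 0.794, -0.0], [0.0, -0.001, -1.0]]
ft_force: [-0.0, 0.3, -0.3]
grip_width: 0.0136
```

```bash
python3 -c "
from h import *
st()"
```

```text
10.7 p [ 0.5648 -0.0458  0.0895] yaw 52.56 tilt [-0.001 -0.    -1.   ] F [-0.02  0.34 -0.29] T [-0.007  0.013  0.021] w 0.0136 q [-16.6  32.7  84.6  -0.   62.8 -69.1]
```

Emit:
arm_command:
  rows: "0.9 0 0 0 0 0 -2; 0.9 0 0 0 0 0 -2; 0.9 0 0 0 0 0 0; 0.9 0 0 0 0 0 0"

```text
time_s: 11.03
position: [0.5649, -0.0458, 0.0896]
tool_rot: [[-0.832, 0.554, -0.0], [0.554, 0.832, -0.0], [0.0, -0.0, -1.0]]
ft_force: [-0.0, -0.3, -0.2]
grip_width: 0.0134
```

```bash
python3 -c "
from h import *
st()"
```

```text
11.03 p [ 0.5649 -0.0458  0.0896] yaw 56.33 tilt [-0. -0. -1.] F [-0.01 -0.26 -0.2 ] T [-0.036 -0.021  0.005] w 0.0134 q [-16.6  32.7  84.6  -0.   62.8 -72.9]
```

Emit:
arm_command:
  rows: "0.9 0 0 0 0 0 -1.5; 0.9 0 0 0 0 0 -1.5; 0.9 0 0 0 0 0 0; 0.9 0 0 0 0 0 0"

```text
time_s: 11.37
position: [0.565, -0.0457, 0.0896]
tool_rot: [[-0.86, 0.51, -0.0], [0.51, 0.86, -0.0], [0.0, -0.0, -1.0]]
ft_force: [0.4, 0.5, -1.4]
grip_width: 0.0137
```

```bash
python3 -c "
from h import *
st()"
```

```text
11.37 p [ 0.565  -0.0457  0.0896] yaw 59.35 tilt [-0. -0. -1.] F [ 0.35  0.45 -1.44] T [-0.001  0.052 -0.022] w 0.0137 q [-16.6  32.7  84.6  -0.   62.8 -75.9]
```

Emit:
arm_command:
  rows: "0.9 0 0 0 0 0 -1; 0.9 0 0 0 0 0 -1; 0.9 0 0 0 0 0 0; 0.9 0 0 0 0 0 0"

```text
time_s: 11.7
position: [0.5651, -0.0456, 0.0896]
tool_rot: [[-0.878, 0.478, -0.0], [0.478, 0.878, 0.0], [0.0, -0.0, -1.0]]
ft_force: [0.1, -0.3, 0.0]
grip_width: 0.0135
```

```bash
python3 -c "
from h import *
st()"
```

```text
11.7 p [ 0.5651 -0.0456  0.0896] yaw 61.45 tilt [-0.  0. -1.] F [ 0.07 -0.29  0.03] T [ 0.01  -0.007 -0.049] w 0.0135 q [-16.6  32.7  84.6   0.   62.8 -78. ]
```

Emit:
arm_command:
  rows: "0.9 0 0 0 0 0 -1; 0.9 0 0 0 0 0 0; 0.9 0 0 0 0 0 0"

```text
time_s: 11.95
position: [0.5651, -0.0456, 0.0896]
tool_rot: [[-0.887, 0.462, 0.0], [0.462, 0.887, 0.0], [0.0, 0.0, -1.0]]
ft_force: [-0.4, -0.3, 0.4]
grip_width: 0.0135
```

```bash
python3 -c "
from h import *
st()"
```

```text
11.95 p [ 0.5651 -0.0456  0.0896] yaw 62.46 tilt [ 0.  0. -1.] F [-0.37 -0.27  0.38] T [-0.043  0.024 -0.013] w 0.0135 q [-16.6  32.7  84.6   0.   62.8 -79. ]
```

Emit:
arm_command:
  rows: "0.9 0 0 0 0 0 -1; 0.9 0 0 0 0 0 0; 0.9 0 0 0 0 0 0"

```text
time_s: 12.2
position: [0.5651, -0.0456, 0.0896]
tool_rot: [[-0.895, 0.447, -0.0], [0.447, 0.895, 0.0], [0.0, 0.0, -1.0]]
ft_force: [-0.1, -0.4, -1.0]
grip_width: 0.0136
```

```bash
python3 -c "
from h import *
st()"
```

```text
12.2 p [ 0.5651 -0.0456  0.0896] yaw 63.47 tilt [-0.  0. -1.] F [-0.14 -0.38 -0.97] T [-0.029 -0.005 -0.026] w 0.0136 q [-16.6  32.7  84.6   0.   62.8 -80. ]
```

Emit:
arm_command:
  rows: "0.9 0 0 0 0 0 -0.8; 0.9 0 0 0 0 0 0; 0.9 0 0 0 0 0 0"

```text
time_s: 12.45
position: [0.5651, -0.0457, 0.0896]
tool_rot: [[-0.901, 0.434, 0.0], [0.434, 0.901, 0.0], [-0.0, 0.0, -1.0]]
ft_force: [-0.8, -0.0, -0.8]
grip_width: 0.0135
```

```bash
python3 -c "
from h import *
st()"
```

```text
12.45 p [ 0.5651 -0.0457  0.0896] yaw 64.27 tilt [ 0.  0. -1.] F [-0.83 -0.02 -0.76] T [ 0.01   0.006 -0.016] w 0.0135 q [-16.6  32.7  84.6   0.   62.8 -80.8]
```

Emit:
arm_command:
  rows: "0.9 0 0 0 0 0 -0.8; 0.9 0 0 0 0 0 0; 0.9 0 0 0 0 0 0"

```text
time_s: 12.7
position: [0.5651, -0.0456, 0.0896]
tool_rot: [[-0.907, 0.422, 0.0], [0.422, 0.907, 0.0], [-0.0, 0.0, -1.0]]
ft_force: [0.5, 0.0, -0.2]
grip_width: 0.0135
```

```bash
python3 -c "
from h import *
st()"
```

```text
12.7 p [ 0.5651 -0.0456  0.0896] yaw 65.07 tilt [ 0.  0. -1.] F [ 0.5   0.02 -0.21] T [ 0.001 -0.026  0.051] w 0.0135 q [-16.6  32.7  84.6   0.   62.8 -81.6]
```

Emit:
arm_command:
  rows: "0.9 0 0 0 0 0 -0.8; 0.9 0 0 0 0 0 0; 0.9 0 0 0 0 0 0"

```text
time_s: 12.95
position: [0.5651, -0.0457, 0.0896]
tool_rot: [[-0.913, 0.409, 0.0], [0.409, 0.913, -0.0], [-0.0, -0.0, -1.0]]
ft_force: [-0.6, 0.1, -0.8]
grip_width: 0.0133
```

```bash
python3 -c "
from h import *
st()"
```

```text
12.95 p [ 0.5651 -0.0457  0.0896] yaw 65.87 tilt [ 0. -0. -1.] F [-0.57  0.09 -0.83] T [ 0.011 -0.015 -0.008] w 0.0133 q [-16.6  32.7  84.6  -0.   62.8 -82.4]
```

Emit:
arm_command:
  rows: "0.9 0 0 0 0 0 -0.8; 0.9 0 0 0 0 0 0; 0.9 0 0 0 0 0 0"

```text
time_s: 13.2
position: [0.5651, -0.0457, 0.0896]
tool_rot: [[-0.918, 0.396, 0.0], [0.396, 0.918, 0.0], [-0.0, 0.0, -1.0]]
ft_force: [-0.6, 0.1, -0.2]
grip_width: 0.0136
```

```bash
python3 -c "
from h import *
st()"
```

```text
13.2 p [ 0.5651 -0.0457  0.0896] yaw 66.66 tilt [ 0.  0. -1.] F [-0.57  0.14 -0.25] T [ 0.018 -0.    -0.07 ] w 0.0136 q [-16.6  32.7  84.6   0.   62.8 -83.2]
```

Emit:
arm_command:
  rows: "0.9 0 0 0 0 0 -0.6; 0.9 0 0 0 0 0 0; 0.9 0 0 0 0 0 0"

```text
time_s: 13.45
position: [0.5651, -0.0456, 0.0896]
tool_rot: [[-0.922, 0.386, 0.0], [0.386, 0.922, 0.0], [-0.0, 0.0, -1.0]]
ft_force: [1.1, 0.2, -0.6]
grip_width: 0.0139
```

```bash
python3 -c "
from h import *
st()"
```

```text
13.45 p [ 0.5651 -0.0456  0.0896] yaw 67.27 tilt [ 0.  0. -1.] F [ 1.13  0.24 -0.57] T [ 0.022 -0.032 -0.003] w 0.0139 q [-16.6  32.7  84.6   0.   62.8 -83.8]
```

Emit:
arm_command:
  rows: "0.9 0 0 0 0 0 -0.6; 0.9 0 0 0 0 0 0; 0.9 0 0 0 0 0 0"

```text
time_s: 13.7
position: [0.5651, -0.0456, 0.0896]
tool_rot: [[-0.926, 0.377, 0.0], [0.377, 0.926, 0.0], [-0.0, 0.0, -1.0]]
ft_force: [0.7, 0.5, 0.0]
grip_width: 0.0137
```

```bash
python3 -c "
from h import *
st()"
```

```text
13.7 p [ 0.5651 -0.0456  0.0896] yaw 67.86 tilt [ 0.  0. -1.] F [0.75 0.53 0.05] T [ 0.041 -0.063 -0.062] w 0.0137 q [-16.6  32.7  84.6   0.   62.8 -84.4]
```

Emit:
arm_command:
  rows: "0.9 0 0 0 0 0 -0.6; 0.9 0 0 0 0 0 0; 0.9 0 0 0 0 0 0"

```text
time_s: 13.95
position: [0.5651, -0.0456, 0.0896]
tool_rot: [[-0.93, 0.367, 0.0], [0.367, 0.93, 0.0], [-0.0, 0.0, -1.0]]
ft_force: [1.2, 0.4, -0.5]
grip_width: 0.0138
```

```bash
python3 -c "
from h import *
st()"
```

```text
13.95 p [ 0.5651 -0.0456  0.0896] yaw 68.47 tilt [ 0.  0. -1.] F [ 1.17  0.36 -0.48] T [ 0.067 -0.075 -0.026] w 0.0138 q [-16.6  32.7  84.6   0.   62.8 -85. ]
```

Emit:
arm_command:
  rows: "0.9 0 0 0 0 0 -0.5; 0.9 0 0 0 0 0 0; 0.9 0 0 0 0 0 0"

```text
time_s: 14.2
position: [0.5651, -0.0457, 0.0896]
tool_rot: [[-0.933, 0.359, 0.0], [0.359, 0.933, -0.0], [-0.0, 0.0, -1.0]]
ft_force: [1.5, 0.3, 0.2]
grip_width: 0.0138
```

```bash
python3 -c "
from h import *
st()"
```

```text
14.2 p [ 0.5651 -0.0457  0.0896] yaw 68.96 tilt [ 0. -0. -1.] F [1.53 0.28 0.18] T [ 0.03  -0.043  0.008] w 0.0138 q [-16.6  32.7  84.6   0.   62.8 -85.5]
```

Emit:
arm_command:
  rows: "0.9 0 0 0 0 0 -0.5; 0.9 0 0 0 0 0 0; 0.9 0 0 0 0 0 0"

```text
time_s: 14.45
position: [0.5651, -0.0456, 0.0896]
tool_rot: [[-0.936, 0.351, 0.0], [0.351, 0.936, 0.0], [-0.0, 0.0, -1.0]]
ft_force: [0.4, 0.6, -0.3]
grip_width: 0.0133
```

```bash
python3 -c "
from h import *
st()"
```

```text
14.45 p [ 0.5651 -0.0456  0.0896] yaw 69.46 tilt [ 0.  0. -1.] F [ 0.38  0.57 -0.26] T [ 0.103 -0.081 -0.028] w 0.0133 q [-16.6  32.7  84.6   0.   62.8 -86. ]
```

Emit:
arm_command:
  rows: "0.9 0 0 0 0 0 -0.5; 0.9 0 0 0 0 0 0; 0.9 0 0 0 0 0 0"

```text
time_s: 14.7
position: [0.5651, -0.0456, 0.0896]
tool_rot: [[-0.939, 0.343, 0.0], [0.343, 0.939, 0.0], [-0.0, 0.0, -1.0]]
ft_force: [0.6, 0.7, -0.1]
grip_width: 0.0133
```

```bash
python3 -c "
from h import *
st()"
```

```text
14.7 p [ 0.5651 -0.0456  0.0896] yaw 69.96 tilt [ 0.  0. -1.] F [ 0.6   0.67 -0.11] T [ 0.102 -0.123 -0.016] w 0.0133 q [-16.6  32.7  84.6   0.   62.8 -86.5]
```

Emit:
arm_command:
  rows: "0.9 0 0 0 0 0 0"

```text
time_s: 14.78
position: [0.5651, -0.0456, 0.0896]
tool_rot: [[-0.939, 0.343, 0.0], [0.343, 0.939, 0.0], [-0.0, 0.0, -1.0]]
ft_force: [-0.1, 1.1, 0.3]
grip_width: 0.0136
```

```bash
python3 -c "
from h import *
st()"
```

```text
14.78 p [ 0.5651 -0.0456  0.0896] yaw 69.96 tilt [ 0.  0. -1.] F [-0.08  1.11  0.25] T [ 0.052 -0.128 -0.01 ] w 0.0136 q [-16.6  32.7  84.6   0.   62.8 -86.5]
```

Emit:
arm_command:
  rows: "0.9 0 0 0 0 0 -0.5; 0.9 0 0 0 0 0 0; 0.9 0 0 0 0 0 0"

```text
time_s: 15.03
position: [0.5651, -0.0456, 0.0896]
tool_rot: [[-0.942, 0.334, 0.0], [0.334, 0.942, 0.0], [-0.0, 0.0, -1.0]]
ft_force: [0.1, 1.2, -1.4]
grip_width: 0.0135
```

```bash
python3 -c "
from h import *
st()"
```

```text
15.03 p [ 0.5651 -0.0456  0.0896] yaw 70.46 tilt [ 0.  0. -1.] F [ 0.12  1.22 -1.39] T [ 0.121 -0.129 -0.039] w 0.0135 q [-16.6  32.7  84.6   0.   62.8 -87. ]
```

```bash
python3 -c "
from h import *
crop('top',175,115,75,75,8,'pics/c3.png')"
```

```text
(no output)
```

View pics/c3.png

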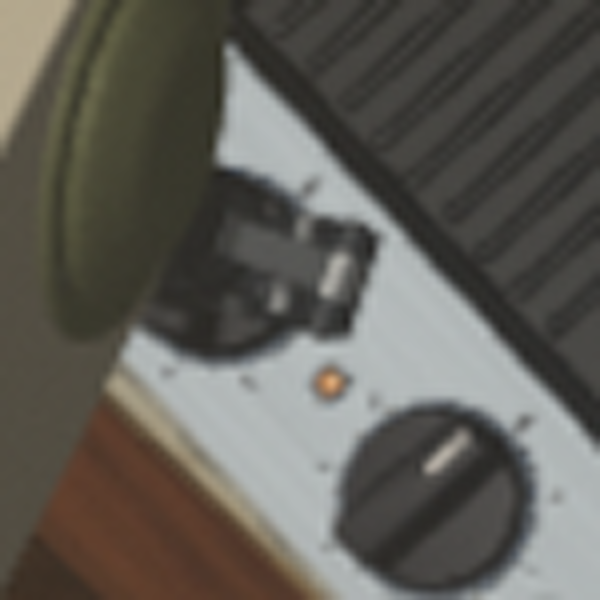

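The pads are turned about 30° with the bar. The pointer is hidden, but there's no sign of slipping. The moment is still low, so I'll continue in small steps.

Emit:
arm_command:
  rows: "0.9 0 0 0 0 0 -0.5; 0.9 0 0 0 0 0 0; 0.9 0 0 0 0 0 0"

```text
time_s: 15.33
position: [0.5651, -0.0456, 0.0896]
tool_rot: [[-0.945, 0.326, 0.0], [0.326, 0.945, 0.0], [-0.0, 0.0, -1.0]]
ft_force: [1.1, 0.7, 0.4]
grip_width: 0.013
```

```bash
python3 -c "
from h import *
st()"
```

```text
15.33 p [ 0.5651 -0.0456  0.0896] yaw 70.96 tilt [ 0.  0. -1.] F [1.06 0.74 0.44] T [ 0.132 -0.186  0.008] w 0.013 q [-16.6  32.7  84.6   0.   62.8 -87.5]
```

Emit:
arm_command:
  rows: "0.9 0 0 0 0 0 -0.5; 0.9 0 0 0 0 0 0; 0.9 0 0 0 0 0 0"

```text
time_s: 15.58
position: [0.5651, -0.0457, 0.0896]
tool_rot: [[-0.948, 0.318, 0.0], [0.318, 0.948, 0.0], [0.0, 0.0, -1.0]]
ft_force: [-0.1, -0.0, -0.8]
grip_width: 0.0131
```

```bash
python3 -c "
from h import *
st()"
```

```text
15.58 p [ 0.5651 -0.0457  0.0896] yaw 71.46 tilt [ 0.  0. -1.] F [-0.09 -0.   -0.79] T [ 0.175 -0.133 -0.052] w 0.0131 q [-16.6  32.7  84.6   0.   62.8 -88. ]
```

Camera calls let time pass, so I can average several moment readings per script and beat the noise.

```bash
cat >> h.py <<'E'
def tq(n=5):
    L=[]
    for i in range(n):
        s=readout.observe();L.append([*s['ft_force'],*s['wrist_torque']]);eyes.get_image('top')
    L=np.array(L);R=s['tool_rot'];m=L.mean(0)
    print("t",round(s['time_s'],2),"yaw",np.degrees(np.arctan2(R[1,1],R[0,1])).round(2),"Tz",m[5].round(3),"+-",(L[:,5].std()/n**.5).round(3),"Txy",m[3:5].round(3),"Ftool",(R.T@m[:3]).round(2),"p",s['position'].round(4),"w",round(s['grip_width'],4))
E
python3 -c "
from h import *
tq()"
```

```text
t 15.78 yaw 71.46 Tz -0.039 +- 0.006 Txy [ 0.152 -0.169] Ftool [-0.16  0.64  0.45] p [ 0.5651 -0.0456  0.0896] w 0.0136
```

Emit:
arm_command:
  rows: "0.9 0 0 0 0 0 -0.6; 0.9 0 0 0 0 0 0"

```text
time_s: 16.0
position: [0.5651, -0.0456, 0.0896]
tool_rot: [[-0.952, 0.307, 0.0], [0.307, 0.952, 0.0], [-0.0, 0.0, -1.0]]
ft_force: [0.3, 0.8, 0.3]
grip_width: 0.0136
```

```bash
python3 -c "
from h import *
tq()"
```

```text
t 16.2 yaw 72.06 Tz -0.046 +- 0.011 Txy [ 0.155 -0.178] Ftool [-0.45  0.97  0.29] p [ 0.565  -0.0456  0.0896] w 0.0136
```

Emit:
arm_command:
  rows: "0.9 0 0 0 0 0 -0.7; 0.9 0 0 0 0 0 0"

```text
time_s: 16.42
position: [0.5651, -0.0456, 0.0896]
tool_rot: [[-0.955, 0.296, 0.0], [0.296, 0.955, 0.0], [0.0, 0.0, -1.0]]
ft_force: [0.5, 0.3, 0.4]
grip_width: 0.0141
```

```bash
python3 -c "
from h import *
tq()"
```

```text
t 16.62 yaw 72.76 Tz -0.087 +- 0.008 Txy [ 0.19  -0.149] Ftool [-0.47  0.68 -0.34] p [ 0.5651 -0.0456  0.0896] w 0.0135
```

Emit:
arm_command:
  rows: "0.9 0 0 0 0 0 -0.6; 0.9 0 0 0 0 0 0"

```text
time_s: 16.83
position: [0.5651, -0.0456, 0.0896]
tool_rot: [[-0.958, 0.286, 0.0], [0.286, 0.958, -0.0], [-0.0, 0.0, -1.0]]
ft_force: [1.7, 0.1, 0.2]
grip_width: 0.0136
```

```bash
python3 -c "
from h import *
tq()"
```

```text
t 17.03 yaw 73.36 Tz -0.092 +- 0.007 Txy [ 0.16  -0.208] Ftool [-1.09  0.89 -0.06] p [ 0.5651 -0.0457  0.0896] w 0.0138
```

Resistance felt anticlockwise at about +31°, moment −0.09 N m and below yield. Knob 1's total play is about 55–59°, so it is the worn one. I'll turn it back to the middle, release, and go to knob 2.

Emit:
arm_command:
  rows: "0.9 0 0 0 0 0 6; 0.9 0 0 0 0 0 6; 0.9 0 0 0 0 0 6; 0.9 0 0 0 0 0 6; 0.9 0 0 0 0 0 6.5"

```text
time_s: 17.5
position: [0.5648, -0.0457, 0.0895]
tool_rot: [[-0.677, 0.736, -0.001], [0.736, 0.677, -0.0], [0.0, -0.001, -1.0]]
ft_force: [0.4, 0.8, -0.7]
grip_width: 0.0136
```

Emit:
arm_command:
  rows: "0.9 0 0 0 0 0 0; 0.7 0 0 0 0 0 0; 0.6 0 0 0 0 0 0; 0.6 0 0 -15 0 0 0; 0.6 0 0 -20 0 0 0"

```text
time_s: 17.92
position: [0.5642, -0.0455, 0.1237]
tool_rot: [[-0.682, 0.731, -0.004], [0.731, 0.682, 0.001], [0.003, -0.002, -1.0]]
ft_force: [-0.4, -0.6, -0.5]
grip_width: 0.0339
```

Emit:
arm_command:
  rows: "0.6 0 -20 0 0 0 0; 0.6 0 -30 0 0 0 0; 0.6 0 -20 0 0 0 0; 0.6 0 -8 0 0 0 0; 0.6 0 0 0 0 0 0"

```text
time_s: 18.33
position: [0.5072, -0.0996, 0.1248]
tool_rot: [[-0.68, 0.733, -0.0], [0.733, 0.68, -0.0], [0.0, -0.0, -1.0]]
ft_force: [0.6, -0.5, 0.1]
grip_width: 0.0344
```

Emit:
arm_command:
  rows: "0.6 0 0 0 0 0 0; 0.6 0 0 0 0 0 0; 0.6 0 0 0 0 0 0"

```text
time_s: 18.58
position: [0.5086, -0.0981, 0.1245]
tool_rot: [[-0.681, 0.732, 0.0], [0.732, 0.681, 0.0], [-0.0, 0.0, -1.0]]
ft_force: [0.8, 0.3, -0.4]
grip_width: 0.0341
```

```bash
python3 -c "
from h import *
st(); plan([.5051,-.0988,.089],yaw=42.5,n=4,g=.6)"
```

```text
18.58 p [ 0.5086 -0.0981  0.1245] yaw 42.94 tilt [ 0.  0. -1.] F [ 0.82  0.26 -0.42] T [ 0.025 -0.005  0.009] w 0.0341 q [-24.   26.   90.3   0.   63.7 -67. ]
0.6 0.5 -0.8 8.9 0.0 0.0 0.1; 0.6 0.5 -0.8 8.9 0.0 0.0 0.1; 0.6 0.5 -0.8 8.9 0.0 0.0 0.1; 0.6 0.5 -0.8 8.9 0.0 0.0 0.1
```

Emit:
arm_command:
  rows: "0.6 0.5 -0.8 9 0 0 0.1; 0.6 0.5 -0.8 9 0 0 0.1; 0.6 0.5 -0.8 9 0 0 0.1; 0.6 0.5 -0.8 8 0 0 0.1; 0.6 0 0 0 0 0 0"

```text
time_s: 19.0
position: [0.5032, -0.099, 0.0875]
tool_rot: [[-0.675, 0.738, -0.003], [0.738, 0.675, 0.002], [0.004, -0.001, -1.0]]
ft_force: [-0.8, -0.3, -0.0]
grip_width: 0.0341
```

Emit:
arm_command:
  rows: "0.6 0 0 0 0 0 0; 0.75 0 0 0 0 0 0; 0.8 0 0 0 0 0 0; 0.84 0 0 0 0 0 0; 0.9 0 0 0 0 0 0"
  squeeze: 20

```text
time_s: 19.42
position: [0.5053, -0.0988, 0.0903]
tool_rot: [[-0.675, 0.738, 0.003], [0.738, 0.675, 0.001], [-0.002, 0.003, -1.0]]
ft_force: [3.8, 5.7, 0.7]
grip_width: 0.0134
```

Emit:
arm_command:
  rows: "0.9 0 0 0 0 0 0; 0.9 0 0 0 0 0 0; 0.9 0 0 0 0 0 0"

```text
time_s: 19.67
position: [0.5052, -0.0988, 0.0903]
tool_rot: [[-0.675, 0.738, 0.003], [0.738, 0.675, 0.001], [-0.002, 0.003, -1.0]]
ft_force: [3.5, 6.1, 1.1]
grip_width: 0.0133
```

```bash
python3 -c "
from h import *
tq()"
```

```text
t 19.87 yaw 42.44 Tz -0.081 +- 0.007 Txy [ 0.972 -0.777] Ftool [ 1.38  6.57 -0.74] p [ 0.5053 -0.0988  0.0903] w 0.0134
```

Emit:
arm_command:
  rows: "0.9 0.2 0.8 0 0 0 0; 0.9 0 0.8 0 0 0 0; 0.9 0 0 0 0 0 0; 0.9 0 0 0 0 0 0; 0.9 0 0 0 0 0 0"

```text
time_s: 20.33
position: [0.5056, -0.0984, 0.0902]
tool_rot: [[-0.675, 0.738, 0.001], [0.738, 0.675, -0.001], [-0.001, 0.001, -1.0]]
ft_force: [0.2, 0.3, 5.9]
grip_width: 0.0135
```

```bash
python3 -c "
from h import *
tq()"
```

```text
t 20.53 yaw 42.45 Tz -0.023 +- 0.013 Txy [ 0.033 -0.03 ] Ftool [ 0.16  0.6  -5.69] p [ 0.5055 -0.0984  0.0902] w 0.0134
```

Emit:
arm_command:
  rows: "0.9 0 0 0 0 0 1; 0.9 0 0 0 0 0 1; 0.9 0 0 0 0 0 1; 0.9 0 0 0 0 0 0; 0.9 0 0 0 0 0 0"

```text
time_s: 21.0
position: [0.5055, -0.0984, 0.0902]
tool_rot: [[-0.636, 0.772, 0.001], [0.772, 0.636, -0.001], [-0.001, 0.001, -1.0]]
ft_force: [0.9, 1.1, 5.0]
grip_width: 0.0137
```

```bash
python3 -c "
from h import *
tq()"
```

```text
t 21.2 yaw 39.46 Tz 0.054 +- 0.018 Txy [ 0.102 -0.033] Ftool [-0.13  0.77 -5.03] p [ 0.5055 -0.0984  0.0902] w 0.0135
```

Emit:
arm_command:
  rows: "0.9 0 0 -0.8 0 0 0; 0.9 0 0 0 0 0 0; 0.9 0 0 0 0 0 0"

```text
time_s: 21.5
position: [0.5054, -0.0983, 0.0902]
tool_rot: [[-0.635, 0.772, 0.0], [0.772, 0.635, -0.0], [-0.0, 0.0, -1.0]]
ft_force: [3.2, -0.9, -4.1]
grip_width: 0.0133
```

```bash
python3 -c "
from h import *
tq()"
```

```text
t 21.7 yaw 39.46 Tz 0.024 +- 0.019 Txy [-0.112 -0.653] Ftool [-2.93  2.25  4.43] p [ 0.5054 -0.0983  0.0903] w 0.0136
```

Emit:
arm_command:
  rows: "0.9 0 0 0 0 0 0.8; 0.9 0 0 0 0 0 0"

```text
time_s: 21.92
position: [0.5053, -0.0982, 0.0903]
tool_rot: [[-0.624, 0.782, 0.0], [0.782, 0.624, 0.0], [0.0, 0.0, -1.0]]
ft_force: [4.8, 0.1, -5.5]
grip_width: 0.0134
```

```bash
python3 -c "
from h import *
tq()"
```

```text
t 22.12 yaw 38.66 Tz 0.009 +- 0.008 Txy [-0.146 -0.852] Ftool [-3.46  3.64  6.23] p [ 0.5053 -0.0982  0.0903] w 0.0133
```

Emit:
arm_command:
  rows: "0.9 -0.6 0.6 0.4 0 0 0; 0.9 0 0 0 0 0 0; 0.9 0 0 0 0 0 0"

```text
time_s: 22.42
position: [0.5055, -0.0982, 0.0902]
tool_rot: [[-0.625, 0.781, -0.001], [0.781, 0.625, 0.0], [0.001, -0.001, -1.0]]
ft_force: [-1.6, -0.7, 0.3]
grip_width: 0.0136
```

```bash
python3 -c "
from h import *
tq()"
```

```text
t 22.62 yaw 38.67 Tz 0.017 +- 0.008 Txy [-0.183  0.43 ] Ftool [ 1.46 -2.43 -1.78] p [ 0.5056 -0.0982  0.0902] w 0.0136
```

Emit:
arm_command:
  rows: "0.9 0 0 0 0 0 0.7; 0.9 0 0 0 0 0 0"

```text
time_s: 22.83
position: [0.5057, -0.0982, 0.0901]
tool_rot: [[-0.615, 0.789, -0.001], [0.789, 0.615, 0.0], [0.001, -0.001, -1.0]]
ft_force: [-5.6, -0.9, 5.4]
grip_width: 0.0132
```

```bash
python3 -c "
from h import *
tq()"
```

```text
t 23.03 yaw 37.96 Tz 0.017 +- 0.017 Txy [-0.134  0.966] Ftool [ 3.08 -4.69 -5.33] p [ 0.5056 -0.0982  0.0902] w 0.0134
```

Emit:
arm_command:
  rows: "0.9 0.3 -0.3 -0.2 0 0 0; 0.9 0 0 0 0 0 0; 0.9 0 0 0 0 0 0; 0.9 0 0 0 0 0 0"

```text
time_s: 23.42
position: [0.5056, -0.0982, 0.0902]
tool_rot: [[-0.615, 0.788, -0.0], [0.788, 0.615, 0.0], [0.0, -0.0, -1.0]]
ft_force: [-3.5, -1.3, 1.8]
grip_width: 0.0136
```

```bash
python3 -c "
from h import *
tq()"
```

```text
t 23.62 yaw 37.96 Tz 0.023 +- 0.017 Txy [-0.171  0.666] Ftool [ 1.39 -3.01 -2.09] p [ 0.5056 -0.0982  0.0902] w 0.0138
```

Emit:
arm_command:
  rows: "0.9 0 0 0 0 0 0.7; 0.9 0 0 0 0 0 0; 0.9 0 0 0 0 0 0; 0.9 0 0 0 0 0 0"

```text
time_s: 24.0
position: [0.5056, -0.0982, 0.0902]
tool_rot: [[-0.605, 0.796, -0.0], [0.796, 0.605, 0.0], [0.0, -0.0, -1.0]]
ft_force: [-4.5, -0.2, 1.2]
grip_width: 0.0134
```

```bash
python3 -c "
from h import *
tq()"
```

```text
t 24.2 yaw 37.26 Tz -0.005 +- 0.011 Txy [-0.229  0.667] Ftool [ 1.32 -3.28 -1.42] p [ 0.5056 -0.0982  0.0902] w 0.0135
```

Emit:
arm_command:
  rows: "0.9 0.2 -0.3 -0.1 0 0 0.8; 0.9 0 0 0 0 0 0; 0.9 0 0 0 0 0 0"

```text
time_s: 24.5
position: [0.5055, -0.0982, 0.0902]
tool_rot: [[-0.594, 0.804, 0.0], [0.804, 0.594, 0.0], [-0.0, 0.0, -1.0]]
ft_force: [-1.3, -1.0, -1.7]
grip_width: 0.0133
```

```bash
python3 -c "
from h import *
tq(4)"
```

```text
t 24.65 yaw 36.46 Tz -0.016 +- 0.008 Txy [-0.17   0.111] Ftool [-0.23 -1.23  2.74] p [ 0.5055 -0.0983  0.0902] w 0.0136
```

Emit:
arm_command:
  rows: "0.9 0 0 0 0 0 0.8; 0.9 0 0 0 0 0 0; 0.9 0 0 0 0 0 0"

```text
time_s: 24.95
position: [0.5055, -0.0982, 0.0903]
tool_rot: [[-0.583, 0.813, 0.0], [0.813, 0.583, 0.0], [-0.0, 0.0, -1.0]]
ft_force: [1.4, -0.4, -3.9]
grip_width: 0.0135
```

```bash
python3 -c "
from h import *
tq(4)"
```

```text
t 25.1 yaw 35.66 Tz 0.025 +- 0.015 Txy [-0.148 -0.228] Ftool [-1.16  0.92  4.52] p [ 0.5054 -0.0982  0.0903] w 0.0134
```

Emit:
arm_command:
  rows: "0.9 0 0 0 0 0 0.8; 0.9 0 0 0 0 0 0; 0.9 0 0 0 0 0 0"

```text
time_s: 25.4
position: [0.5054, -0.0982, 0.0903]
tool_rot: [[-0.571, 0.821, 0.0], [0.821, 0.571, 0.0], [0.0, 0.0, -1.0]]
ft_force: [2.4, -0.5, -5.5]
grip_width: 0.0134
```

```bash
python3 -c "
from h import *
tq(4)"
```

```text
t 25.55 yaw 34.86 Tz 0.008 +- 0.006 Txy [ 0.039 -0.397] Ftool [-1.31  1.82  5.81] p [ 0.5054 -0.0982  0.0903] w 0.0136
```

Emit:
arm_command:
  rows: "0.9 0 0.1 0.2 0 0 0.7; 0.9 0 0 0 0 0 0; 0.9 0 0 0 0 0 0"

```text
time_s: 25.85
position: [0.5054, -0.0981, 0.0903]
tool_rot: [[-0.561, 0.828, 0.0], [0.828, 0.561, 0.0], [-0.0, 0.0, -1.0]]
ft_force: [1.6, 1.1, -4.5]
grip_width: 0.0133
```

```bash
python3 -c "
from h import *
tq(4)"
```

```text
t 26.0 yaw 34.16 Tz -0.017 +- 0.013 Txy [ 0.127 -0.236] Ftool [0.02 1.69 3.06] p [ 0.5054 -0.0981  0.0902] w 0.0136
```

Emit:
arm_command:
  rows: "0.9 0 0 0 0 0 0.7; 0.9 0 0 0 0 0 0; 0.9 0 0 0 0 0 0"

```text
time_s: 26.3
position: [0.5054, -0.0981, 0.0902]
tool_rot: [[-0.551, 0.834, 0.0], [0.834, 0.551, 0.0], [0.0, 0.0, -1.0]]
ft_force: [0.8, 1.4, -1.0]
grip_width: 0.0132
```

```bash
python3 -c "
from h import *
tq(4)"
```

```text
t 26.45 yaw 33.46 Tz 0.014 +- 0.015 Txy [ 0.241 -0.133] Ftool [0.28 1.37 0.65] p [ 0.5054 -0.0981  0.0902] w 0.013
```

Emit:
arm_command:
  rows: "0.9 0 0 0 0 0 0.6; 0.9 0 0 0 0 0 0; 0.9 0 0 0 0 0 0"

```text
time_s: 26.75
position: [0.5054, -0.0981, 0.0902]
tool_rot: [[-0.543, 0.84, 0.0], [0.84, 0.543, 0.0], [0.0, 0.0, -1.0]]
ft_force: [0.7, 1.5, 1.3]
grip_width: 0.0137
```

```bash
python3 -c "
from h import *
tq(4)"
```

```text
t 26.9 yaw 32.86 Tz 0.061 +- 0.006 Txy [ 0.327 -0.138] Ftool [ 1.01  1.34 -0.63] p [ 0.5054 -0.0982  0.0902] w 0.0139
```

Emit:
arm_command:
  rows: "0.9 0 0 0 0 0 0.4; 0.9 0 0 0 0 0 0; 0.9 0 0 0 0 0 0"

```text
time_s: 27.2
position: [0.5055, -0.0982, 0.0902]
tool_rot: [[-0.537, 0.844, 0.0], [0.844, 0.537, -0.0], [-0.0, 0.0, -1.0]]
ft_force: [0.0, 1.2, 1.2]
grip_width: 0.0137
```

```bash
python3 -c "
from h import *
tq(5)"
```

```text
t 27.4 yaw 32.46 Tz 0.009 +- 0.012 Txy [ 0.28  -0.137] Ftool [ 1.03  1.26 -1.08] p [ 0.5054 -0.0982  0.0902] w 0.0132
```

Emit:
arm_command:
  rows: "0.9 0 0 0 0 0 0.5; 0.9 0 0 0 0 0 0; 0.9 0 0 0 0 0 0"

```text
time_s: 27.7
position: [0.5054, -0.0982, 0.0902]
tool_rot: [[-0.529, 0.848, 0.0], [0.848, 0.529, -0.0], [-0.0, 0.0, -1.0]]
ft_force: [1.2, 1.7, 1.0]
grip_width: 0.0134
```

```bash
python3 -c "
from h import *
tq(5)"
```

```text
t 27.9 yaw 31.96 Tz 0.028 +- 0.016 Txy [ 0.223 -0.175] Ftool [ 0.73  1.8  -1.89] p [ 0.5054 -0.0982  0.0902] w 0.0139
```

Emit:
arm_command:
  rows: "0.9 0 0 0 0 0 0.5; 0.9 0 0 0 0 0 0; 0.9 0 0 0 0 0 0"

```text
time_s: 28.2
position: [0.5054, -0.0982, 0.0902]
tool_rot: [[-0.522, 0.853, 0.0], [0.853, 0.522, -0.0], [-0.0, 0.0, -1.0]]
ft_force: [1.3, 1.0, 2.3]
grip_width: 0.0133
```

```bash
python3 -c "
from h import *
tq(5)"
```

```text
t 28.4 yaw 31.46 Tz 0.071 +- 0.012 Txy [ 0.222 -0.222] Ftool [ 0.41  1.75 -2.52] p [ 0.5054 -0.0982  0.0902] w 0.0134
```

Emit:
arm_command:
  rows: "0.9 0 0 0 0 0 0.4; 0.9 0 0 0 0 0 0; 0.9 0 0 0 0 0 0"

```text
time_s: 28.7
position: [0.5054, -0.0982, 0.0902]
tool_rot: [[-0.516, 0.857, 0.0], [0.857, 0.516, -0.0], [-0.0, 0.0, -1.0]]
ft_force: [1.1, 2.1, 4.1]
grip_width: 0.0139
```

```bash
python3 -c "
from h import *
tq(4)"
```

```text
t 28.85 yaw 31.06 Tz 0.095 +- 0.01 Txy [ 0.282 -0.228] Ftool [ 0.7   2.06 -3.35] p [ 0.5054 -0.0982  0.0902] w 0.0135
```

Knob 2 resists clockwise at yaw ≈31°, about −12°, with 0.095 N m still rising. Now anticlockwise.

Emit:
arm_command:
  rows: "0.9 0 0.1 -0.2 0 0 -4.5; 0.9 0 0 0 0 0 -4.5; 0.9 0 0 0 0 0 -4.5; 0.9 0 0 0 0 0 -3.5; 0.9 0 0 0 0 0 0"

```text
time_s: 29.32
position: [0.5053, -0.0982, 0.0902]
tool_rot: [[-0.745, 0.667, -0.0], [0.667, 0.745, -0.0], [0.0, -0.0, -1.0]]
ft_force: [1.3, 0.6, 2.4]
grip_width: 0.0132
```

```bash
python3 -c "
from h import *
tq(3)"
```

```text
t 29.42 yaw 47.95 Tz 0.015 +- 0.022 Txy [ 0.074 -0.137] Ftool [-0.16  0.8  -1.76] p [ 0.5053 -0.0982  0.0902] w 0.0133
```

Emit:
arm_command:
  rows: "0.9 0 0 0 0 0 -1; 0.9 0 0 0 0 0 -0.8; 0.9 0 0 0 0 0 0; 0.9 0 0 0 0 0 0"

```text
time_s: 29.8
position: [0.5053, -0.0982, 0.0902]
tool_rot: [[-0.764, 0.645, -0.0], [0.645, 0.764, 0.0], [0.0, -0.0, -1.0]]
ft_force: [0.5, -0.4, 0.1]
grip_width: 0.0135
```

```bash
python3 -c "
from h import *
tq(3)"
```

```text
t 29.9 yaw 49.85 Tz -0.005 +- 0.002 Txy [-0.12  -0.011] Ftool [-0.83 -0.32 -0.3 ] p [ 0.5053 -0.0982  0.0902] w 0.0133
```

Emit:
arm_command:
  rows: "0.9 0 0 0 0 0 -1; 0.9 0 0 0 0 0 0; 0.9 0 0 0 0 0 0"

```text
time_s: 30.2
position: [0.5053, -0.0981, 0.0902]
tool_rot: [[-0.776, 0.631, -0.001], [0.631, 0.776, 0.0], [0.001, -0.0, -1.0]]
ft_force: [-1.4, -0.7, -0.9]
grip_width: 0.0134
```

```bash
python3 -c "
from h import *
tq(3)"
```

```text
t 30.3 yaw 50.86 Tz -0.052 +- 0.001 Txy [-0.218  0.123] Ftool [ 0.35 -1.4   0.8 ] p [ 0.5053 -0.0981  0.0902] w 0.0133
```

Emit:
arm_command:
  rows: "0.9 0 -0.1 0 0 0 -0.7; 0.9 0 0 0 0 0 0; 0.9 0 0 0 0 0 0"

```text
time_s: 30.6
position: [0.5053, -0.0982, 0.0902]
tool_rot: [[-0.783, 0.622, -0.0], [0.622, 0.783, 0.0], [0.0, -0.0, -1.0]]
ft_force: [-0.8, -0.6, -1.2]
grip_width: 0.0134
```

```bash
python3 -c "
from h import *
tq(4)"
```

```text
t 30.75 yaw 51.56 Tz -0.04 +- 0.009 Txy [-0.175  0.136] Ftool [ 0.23 -0.9   1.85] p [ 0.5053 -0.0981  0.0902] w 0.0137
```

Emit:
arm_command:
  rows: "0.9 0 0 0 0 0 -0.5; 0.9 0 0 0 0 0 0; 0.9 0 0 0 0 0 0"

```text
time_s: 31.05
position: [0.5052, -0.0981, 0.0902]
tool_rot: [[-0.789, 0.615, -0.0], [0.615, 0.789, 0.0], [0.0, -0.0, -1.0]]
ft_force: [-0.8, -1.1, -2.0]
grip_width: 0.0135
```

```bash
python3 -c "
from h import *
tq(4)"
```

```text
t 31.2 yaw 52.06 Tz -0.049 +- 0.007 Txy [-0.095  0.273] Ftool [ 0.68 -1.05  2.28] p [ 0.5053 -0.0981  0.0902] w 0.0135
```

Emit:
arm_command:
  rows: "0.9 0 -0.1 0.1 0 0 -0.5; 0.9 0 0 0 0 0 0; 0.9 0 0 0 0 0 0"

```text
time_s: 31.5
position: [0.5052, -0.0982, 0.0902]
tool_rot: [[-0.794, 0.608, -0.0], [0.608, 0.794, 0.0], [0.0, 0.0, -1.0]]
ft_force: [-2.4, -0.0, -1.9]
grip_width: 0.0136
```

```bash
python3 -c "
from h import *
tq(4)"
```

```text
t 31.65 yaw 52.56 Tz -0.076 +- 0.009 Txy [0.14  0.368] Ftool [ 2.06 -0.48  1.7 ] p [ 0.5053 -0.0982  0.0902] w 0.0136
```

Emit:
arm_command:
  rows: "0.9 0 0 0 0 0 -0.4; 0.9 0 0 0 0 0 0; 0.9 0 0 0 0 0 0"

```text
time_s: 31.95
position: [0.5053, -0.0982, 0.0902]
tool_rot: [[-0.798, 0.602, -0.0], [0.602, 0.798, 0.0], [0.0, 0.0, -1.0]]
ft_force: [-2.4, 1.6, -0.0]
grip_width: 0.0136
```

```bash
python3 -c "
from h import *
tq(4)"
```

```text
t 32.1 yaw 52.96 Tz -0.089 +- 0.01 Txy [0.24  0.433] Ftool [ 2.84 -0.23  0.99] p [ 0.5053 -0.0982  0.0902] w 0.0134
```

Knob 2 resists anticlockwise at yaw ≈53°, so its total play is about 18–22° and it is sound. I'll centre it, release, and go to knob 3.

Emit:
arm_command:
  rows: "0.9 0 0 0 0 0 5.5; 0.9 0 0 0 0 0 5.3; 0.9 0 0 0 0 0 0; 0.7 0 0 0 0 0 0; 0.6 0 0 0 0 0 0"

```text
time_s: 32.57
position: [0.5059, -0.0986, 0.0905]
tool_rot: [[-0.673, 0.74, 0.001], [0.74, 0.673, -0.001], [-0.002, 0.001, -1.0]]
ft_force: [-0.9, 0.3, 0.1]
grip_width: 0.034
```

Emit:
arm_command:
  rows: "0.6 0 0 -15 0 0 0; 0.6 0 0 -20 0 0 0; 0.6 0 -15 0 0 0 0; 0.6 0 -25 0 0 0 0; 0.6 0 -25 0 0 0 0"

```text
time_s: 32.98
position: [0.4572, -0.1424, 0.1257]
tool_rot: [[-0.674, 0.739, 0.002], [0.739, 0.674, -0.001], [-0.002, 0.001, -1.0]]
ft_force: [0.0, 0.5, 0.0]
grip_width: 0.0345
```

Emit:
arm_command:
  rows: "0.6 0 -15 0 0 0 0; 0.6 0 0 0 0 0 0; 0.6 0 0 0 0 0 0; 0.6 0 0 0 0 0 0; 0.6 0 0 0 0 0 0"

```text
time_s: 33.4
position: [0.4467, -0.1516, 0.1253]
tool_rot: [[-0.672, 0.74, 0.001], [0.74, 0.672, -0.0], [-0.001, 0.0, -1.0]]
ft_force: [0.0, 0.1, -0.3]
grip_width: 0.0342
```

```bash
python3 -c "
from h import *
st(); plan([.4454,-.1512,.0895],yaw=42,n=4,g=.6)"
```

```text
33.4 p [ 0.4467 -0.1516  0.1253] yaw 42.24 tilt [ 0.001 -0.    -1.   ] F [ 0.05  0.09 -0.26] T [ 0.032 -0.011  0.02 ] w 0.0342 q [-33.2  22.1  97.4   0.   60.5 -75.4]
0.6 0.3 -0.2 8.9 0.0 0.0 0.1; 0.6 0.3 -0.2 8.9 0.0 0.0 0.1; 0.6 0.3 -0.2 8.9 0.0 0.0 0.1; 0.6 0.3 -0.2 8.9 0.0 0.0 0.1
```

Emit:
arm_command:
  rows: "0.6 0.3 -0.2 9 0 0 0; 0.6 0.3 -0.2 9 0 0 0; 0.6 0.3 -0.2 9 0 0 0.2; 0.6 0.3 -0.2 9 0 0 0; 0.6 0 0 0 0 0 0"

```text
time_s: 33.82
position: [0.4445, -0.1508, 0.0879]
tool_rot: [[-0.67, 0.743, -0.002], [0.743, 0.67, 0.001], [0.002, -0.001, -1.0]]
ft_force: [0.2, 0.4, 0.2]
grip_width: 0.034
```

Emit:
arm_command:
  rows: "0.6 0 0 0 0 0 0; 0.6 0 0 0 0 0 0; 0.6 0 0 0 0 0 0; 0.6 0 0 0 0 0 0"

```text
time_s: 34.15
position: [0.4449, -0.1517, 0.0897]
tool_rot: [[-0.669, 0.743, 0.001], [0.743, 0.669, -0.001], [-0.001, 0.0, -1.0]]
ft_force: [0.5, -0.3, -0.5]
grip_width: 0.0338
```

Emit:
arm_command:
  rows: "0.75 0 0 0 0 0 0; 0.8 0 0 0 0 0 0; 0.84 0 0 0 0 0 0; 0.9 0 0 0 0 0 0; 0.9 0 0 0 0 0 0"
  squeeze: 20

```text
time_s: 34.57
position: [0.4452, -0.1513, 0.0896]
tool_rot: [[-0.668, 0.744, 0.002], [0.744, 0.668, 0.001], [-0.001, 0.002, -1.0]]
ft_force: [3.4, 4.8, 2.3]
grip_width: 0.0137
```

```bash
python3 -c "
from h import *
tq(4)"
```

```text
t 34.72 yaw 41.95 Tz 0.041 +- 0.011 Txy [ 0.725 -0.513] Ftool [ 1.28  5.16 -2.51] p [ 0.4452 -0.1512  0.0896] w 0.0135
```

Emit:
arm_command:
  rows: "0.9 0.2 0.5 -0.3 0 0 0; 0.9 0 0.5 0 0 0 0; 0.9 0 0 0 0 0 1.5; 0.9 0 0 0 0 0 1.5; 0.9 0 0 0 0 0 1"

```text
time_s: 35.18
position: [0.4453, -0.151, 0.0896]
tool_rot: [[-0.614, 0.789, 0.0], [0.789, 0.614, -0.0], [-0.0, -0.0, -1.0]]
ft_force: [1.2, 0.5, 0.4]
grip_width: 0.0136
```

Emit:
arm_command:
  rows: "0.9 0 0 0 0 0 0; 0.9 0 0 0 0 0 0; 0.9 0 0 0 0 0 0"

```text
time_s: 35.43
position: [0.4453, -0.1509, 0.0896]
tool_rot: [[-0.615, 0.788, 0.0], [0.788, 0.615, -0.0], [-0.0, -0.0, -1.0]]
ft_force: [0.5, 0.0, 1.2]
grip_width: 0.0133
```

```bash
python3 -c "
from h import *
tq(4)"
```

```text
t 35.58 yaw 37.97 Tz 0.003 +- 0.007 Txy [-0.113 -0.056] Ftool [-0.3   0.09 -1.32] p [ 0.4453 -0.1509  0.0896] w 0.0134
```

Emit:
arm_command:
  rows: "0.9 0 0 0 0 0 1; 0.9 0 0 0 0 0 1; 0.9 0 0 0 0 0 0; 0.9 0 0 0 0 0 0"

```text
time_s: 35.97
position: [0.4452, -0.1508, 0.0896]
tool_rot: [[-0.587, 0.81, 0.0], [0.81, 0.587, 0.0], [-0.0, 0.0, -1.0]]
ft_force: [-0.6, 0.3, 3.4]
grip_width: 0.0132
```

```bash
python3 -c "
from h import *
tq(3)"
```

```text
t 36.07 yaw 35.96 Tz 0.01 +- 0.006 Txy [-0.048  0.025] Ftool [-0.18 -0.3  -3.49] p [ 0.4453 -0.1508  0.0896] w 0.0134
```

Emit:
arm_command:
  rows: "0.9 0 0 0 0 0 1; 0.9 0 0 0 0 0 0; 0.9 0 0 0 0 0 0"

```text
time_s: 36.37
position: [0.4453, -0.1508, 0.0896]
tool_rot: [[-0.573, 0.82, 0.0], [0.82, 0.573, -0.0], [-0.0, 0.0, -1.0]]
ft_force: [0.8, -0.6, 4.3]
grip_width: 0.0136
```

```bash
python3 -c "
from h import *
tq(3)"
```

```text
t 36.47 yaw 34.96 Tz -0.003 +- 0.021 Txy [-0.073 -0.001] Ftool [-0.22 -0.23 -4.26] p [ 0.4453 -0.1508  0.0896] w 0.0135
```

Emit:
arm_command:
  rows: "0.9 0 0 0 0 0 1; 0.9 0 0 0 0 0 0; 0.9 0 0 0 0 0 0"

```text
time_s: 36.77
position: [0.4453, -0.1509, 0.0896]
tool_rot: [[-0.559, 0.83, 0.0], [0.83, 0.559, -0.0], [-0.0, 0.0, -1.0]]
ft_force: [0.4, -0.3, 5.1]
grip_width: 0.0135
```

```bash
python3 -c "
from h import *
tq(3)"
```

```text
t 36.87 yaw 33.96 Tz 0.043 +- 0.012 Txy [-0.043 -0.013] Ftool [ 0.16  0.34 -5.21] p [ 0.4453 -0.1509  0.0896] w 0.0136
```

Emit:
arm_command:
  rows: "0.9 0 0 -0.3 0 0 0.6; 0.9 0 0 0 0 0 0; 0.9 0 0 0 0 0 0"

```text
time_s: 37.17
position: [0.4452, -0.1508, 0.0896]
tool_rot: [[-0.55, 0.835, -0.0], [0.835, 0.55, 0.0], [0.0, -0.0, -1.0]]
ft_force: [1.0, -0.8, -0.4]
grip_width: 0.0138
```

```bash
python3 -c "
from h import *
tq(3)"
```

```text
t 37.27 yaw 33.36 Tz 0.042 +- 0.023 Txy [-0.167 -0.241] Ftool [-1.23  0.69  0.6 ] p [ 0.4452 -0.1508  0.0896] w 0.0132
```

Emit:
arm_command:
  rows: "0.9 0 0 0 0 0 0.6; 0.9 0 0 0 0 0 0; 0.9 0 0 0 0 0 0"

```text
time_s: 37.57
position: [0.4452, -0.1507, 0.0897]
tool_rot: [[-0.541, 0.841, -0.0], [0.841, 0.541, 0.0], [0.0, -0.0, -1.0]]
ft_force: [0.5, -0.7, -2.7]
grip_width: 0.0138
```

```bash
python3 -c "
from h import *
tq(3)"
```

```text
t 37.67 yaw 32.76 Tz -0.012 +- 0.01 Txy [-0.058 -0.316] Ftool [-1.13  0.81  2.78] p [ 0.4452 -0.1507  0.0897] w 0.0132
```

Emit:
arm_command:
  rows: "0.9 0 0 0.1 0 0 0.6; 0.9 0 0 0 0 0 0; 0.9 0 0 0 0 0 0"

```text
time_s: 37.97
position: [0.4452, -0.1507, 0.0897]
tool_rot: [[-0.532, 0.847, -0.0], [0.847, 0.532, 0.0], [0.0, -0.0, -1.0]]
ft_force: [2.6, 0.0, -3.1]
grip_width: 0.0134
```

```bash
python3 -c "
from h import *
tq(3)"
```

```text
t 38.07 yaw 32.16 Tz 0.05 +- 0.009 Txy [ 0.013 -0.33 ] Ftool [-1.14  1.37  3.56] p [ 0.4452 -0.1507  0.0897] w 0.0134
```

Emit:
arm_command:
  rows: "0.9 0 0 0 0 0 0.6; 0.9 0 0 0 0 0 0; 0.9 0 0 0 0 0 0"

```text
time_s: 38.37
position: [0.4452, -0.1507, 0.0897]
tool_rot: [[-0.523, 0.852, -0.0], [0.852, 0.523, 0.0], [0.0, -0.0, -1.0]]
ft_force: [1.6, 0.6, -3.4]
grip_width: 0.0133
```

```bash
python3 -c "
from h import *
tq(4)"
```

```text
t 38.52 yaw 31.56 Tz 0.047 +- 0.015 Txy [ 0.115 -0.291] Ftool [-0.59  1.57  3.98] p [ 0.4452 -0.1507  0.0897] w 0.0135
```

Emit:
arm_command:
  rows: "0.9 0 0 0 0 0 0.5; 0.9 0 0 0 0 0 0; 0.9 0 0 0 0 0 0"

```text
time_s: 38.82
position: [0.4451, -0.1507, 0.0897]
tool_rot: [[-0.516, 0.857, -0.0], [0.857, 0.516, 0.0], [0.0, -0.0, -1.0]]
ft_force: [0.6, 0.8, -3.6]
grip_width: 0.0133
```

```bash
python3 -c "
from h import *
tq(4)"
```

```text
t 38.97 yaw 31.06 Tz 0.013 +- 0.01 Txy [ 0.236 -0.224] Ftool [0.31 1.4  3.71] p [ 0.4452 -0.1507  0.0897] w 0.0138
```

Emit:
arm_command:
  rows: "0.9 0 0 0.1 0 0 0.6; 0.9 0 0 0 0 0 0; 0.9 0 0 0 0 0 0"

```text
time_s: 39.27
position: [0.4452, -0.1507, 0.0897]
tool_rot: [[-0.507, 0.862, -0.0], [0.862, 0.507, 0.0], [0.0, -0.0, -1.0]]
ft_force: [0.8, 1.7, -2.0]
grip_width: 0.0137
```

```bash
python3 -c "
from h import *
tq(4)"
```

```text
t 39.42 yaw 30.46 Tz 0.064 +- 0.024 Txy [ 0.415 -0.126] Ftool [1.87 1.92 2.31] p [ 0.4452 -0.1507  0.0897] w 0.0134
```

Emit:
arm_command:
  rows: "0.9 0 0 0 0 0 0.5; 0.9 0 0 0 0 0 0; 0.9 0 0 0 0 0 0"

```text
time_s: 39.72
position: [0.4452, -0.1507, 0.0897]
tool_rot: [[-0.499, 0.866, -0.0], [0.866, 0.499, 0.0], [0.0, -0.0, -1.0]]
ft_force: [1.0, 2.2, -1.8]
grip_width: 0.0134
```

```bash
python3 -c "
from h import *
tq(4)"
```

```text
t 39.87 yaw 29.96 Tz 0.131 +- 0.021 Txy [ 0.555 -0.049] Ftool [2.32 1.69 1.13] p [ 0.4452 -0.1507  0.0896] w 0.0132
```

Knob 3 resists clockwise at yaw ≈30°, 0.13 N m. Back anticlockwise, now using single readings because the camera budget is nearly spent.

Emit:
arm_command:
  rows: "0.9 0 0 0 0 0 -4.5; 0.9 0 0 0 0 0 -4.5; 0.9 0 0 0 0 0 -4.5; 0.9 0 0 0 0 0 -4.5; 0.9 0 0 0 0 0 0"

```text
time_s: 40.33
position: [0.4456, -0.1514, 0.0897]
tool_rot: [[-0.744, 0.668, 0.001], [0.668, 0.744, -0.001], [-0.001, -0.0, -1.0]]
ft_force: [0.3, 0.6, -3.3]
grip_width: 0.0135
```

```bash
python3 -c "
from h import *
tq(2)"
```

```text
t 40.38 yaw 47.87 Tz -0.025 +- 0.034 Txy [-0.081 -0.212] Ftool [-0.92  0.51  3.61] p [ 0.4455 -0.1513  0.0897] w 0.0138
```

Emit:
arm_command:
  rows: "0.9 0 0 0 0 0 -1; 0.9 0 0 0 0 0 -0.8; 0.9 0 0 0 0 0 0; 0.9 0 0 0 0 0 0"

```text
time_s: 40.77
position: [0.4455, -0.1512, 0.0897]
tool_rot: [[-0.763, 0.646, 0.001], [0.646, 0.763, -0.001], [-0.001, -0.0, -1.0]]
ft_force: [1.5, -2.3, -3.4]
grip_width: 0.0137
```

```bash
python3 -c "
from h import *
st()"
```

```text
40.77 p [ 0.4455 -0.1512  0.0897] yaw 49.74 tilt [ 0.001 -0.001 -1.   ] F [ 1.49 -2.3  -3.38] T [-0.646 -0.337 -0.031] w 0.0137 q [-33.2  25.1 100.1  -0.   54.8 -82.9]
```

Emit:
arm_command:
  rows: "0.9 0 0 0 0 0 0"

```text
time_s: 40.85
position: [0.4455, -0.1512, 0.0897]
tool_rot: [[-0.763, 0.646, 0.001], [0.646, 0.763, -0.001], [-0.001, -0.0, -1.0]]
ft_force: [1.8, -3.4, -4.0]
grip_width: 0.0134
```

```bash
python3 -c "
from h import *
st()"
```

```text
40.85 p [ 0.4455 -0.1512  0.0897] yaw 49.74 tilt [ 0.001 -0.001 -1.   ] F [ 1.81 -3.39 -3.98] T [-0.725 -0.377 -0.055] w 0.0134 q [-33.2  25.1 100.1  -0.   54.8 -82.9]
```

Emit:
arm_command:
  rows: "0.9 0 0 0 0 0 -1; 0.9 0 0 0 0 0 0; 0.9 0 0 0 0 0 0"

```text
time_s: 41.1
position: [0.4454, -0.1511, 0.0897]
tool_rot: [[-0.775, 0.633, 0.0], [0.633, 0.775, -0.001], [-0.001, -0.0, -1.0]]
ft_force: [1.7, -2.8, -2.0]
grip_width: 0.0136
```

```bash
python3 -c "
from h import *
st()"
```

```text
41.1 p [ 0.4454 -0.1511  0.0897] yaw 50.76 tilt [ 0.    -0.001 -1.   ] F [ 1.71 -2.78 -1.99] T [-0.706 -0.308 -0.004] w 0.0136 q [-33.2  25.1 100.1  -0.   54.8 -84. ]
```

Emit:
arm_command:
  rows: "0.9 0 0 0 0 0 0"

```text
time_s: 41.18
position: [0.4454, -0.1511, 0.0897]
tool_rot: [[-0.774, 0.633, 0.0], [0.633, 0.774, -0.001], [-0.001, -0.0, -1.0]]
ft_force: [1.9, -4.3, -2.5]
grip_width: 0.0137
```

```bash
python3 -c "
from h import *
st()"
```

```text
41.18 p [ 0.4454 -0.1511  0.0897] yaw 50.75 tilt [ 0.    -0.001 -1.   ] F [ 1.94 -4.32 -2.47] T [-0.887 -0.338 -0.01 ] w 0.0137 q [-33.2  25.1 100.1  -0.   54.8 -83.9]
```

Emit:
arm_command:
  rows: "0.9 -0.4 -0.2 0.1 0 0 -0.6; 0.9 0 0 0 0 0 0; 0.9 0 0 0 0 0 0; 0.9 0 0 0 0 0 0"

```text
time_s: 41.52
position: [0.4455, -0.1512, 0.0897]
tool_rot: [[-0.781, 0.624, 0.0], [0.624, 0.781, -0.0], [-0.0, 0.0, -1.0]]
ft_force: [2.3, -3.2, 0.6]
grip_width: 0.0132
```

```bash
python3 -c "
from h import *
tq(2)"
```

```text
t 41.57 yaw 51.35 Tz -0.048 +- 0.003 Txy [-0.491 -0.174] Ftool [-3.33 -1.4  -0.86] p [ 0.4454 -0.1512  0.0897] w 0.0135
```

Emit:
arm_command:
  rows: "0.9 0 0 0 0 0 0"

```text
time_s: 41.7
position: [0.4455, -0.1512, 0.0896]
tool_rot: [[-0.781, 0.624, 0.0], [0.624, 0.781, 0.0], [-0.0, 0.0, -1.0]]
ft_force: [1.3, -1.6, 1.2]
grip_width: 0.0137
```

```bash
python3 -c "
from h import *
st()"
```

```text
41.7 p [ 0.4455 -0.1512  0.0896] yaw 51.36 tilt [ 0.  0. -1.] F [ 1.33 -1.57  1.23] T [-0.45  -0.19  -0.011] w 0.0137 q [-33.2  25.1 100.    0.   54.8 -84.6]
```

Emit:
arm_command:
  rows: "0.9 0 0 0 0 0 -0.6; 0.9 0 0 0 0 0 0; 0.9 0 0 0 0 0 0"

```text
time_s: 41.95
position: [0.4455, -0.1512, 0.0896]
tool_rot: [[-0.788, 0.616, 0.0], [0.616, 0.788, 0.0], [-0.0, 0.0, -1.0]]
ft_force: [1.0, -2.2, 2.7]
grip_width: 0.0133
```

```bash
python3 -c "
from h import *
tq(2)"
```

```text
t 42.0 yaw 51.96 Tz -0.069 +- 0.003 Txy [-0.407 -0.134] Ftool [-1.73 -0.9  -3.14] p [ 0.4455 -0.1512  0.0896] w 0.0137
```

Emit:
arm_command:
  rows: "0.9 0 0 0 0 0 0"

```text
time_s: 42.13
position: [0.4455, -0.1512, 0.0896]
tool_rot: [[-0.788, 0.616, 0.0], [0.616, 0.788, 0.0], [-0.0, 0.0, -1.0]]
ft_force: [0.2, -2.0, 3.6]
grip_width: 0.0139
```

```bash
python3 -c "
from h import *
st()"
```

```text
42.13 p [ 0.4455 -0.1512  0.0896] yaw 51.96 tilt [ 0.  0. -1.] F [ 0.21 -2.04  3.63] T [-0.337 -0.065 -0.112] w 0.0139 q [-33.2  25.1 100.    0.   54.8 -85.2]
```

Emit:
arm_command:
  rows: "0.9 0 0 -0.1 0 0 -0.5; 0.9 0 0 0 0 0 0; 0.9 0 0 0 0 0 0"

```text
time_s: 42.38
position: [0.4455, -0.1512, 0.0896]
tool_rot: [[-0.793, 0.609, 0.0], [0.609, 0.793, 0.0], [-0.0, 0.0, -1.0]]
ft_force: [0.7, -2.7, 3.2]
grip_width: 0.0139
```

```bash
python3 -c "
from h import *
tq(3)"
```

```text
t 42.48 yaw 52.46 Tz -0.079 +- 0.013 Txy [-0.338 -0.191] Ftool [-1.92 -1.2  -2.89] p [ 0.4455 -0.1512  0.0896] w 0.0137
```

Knob 3 resists anticlockwise at yaw ≈52°, −0.08 N m, so its play is about 20° and it is sound. Knob 1 is the worn one. I'll centre knob 3, release, and return to knob 1.

Emit:
arm_command:
  rows: "0.9 0 0 0 0 0 5.5; 0.9 0 0 0 0 0 5.3; 0.9 0 0 0 0 0 0; 0.7 0 0 0 0 0 0; 0.6 0 0 0 0 0 0"

```text
time_s: 42.95
position: [0.4449, -0.1508, 0.0892]
tool_rot: [[-0.667, 0.745, -0.001], [0.745, 0.667, 0.001], [0.002, -0.0, -1.0]]
ft_force: [0.2, -0.8, 0.5]
grip_width: 0.0336
```

Emit:
arm_command:
  rows: "0.6 0 0 -15 0 0 0; 0.6 0 0 -20 0 0 0; 0.6 0 15 0 0 0 0; 0.6 0 30 0 0 0 0; 0.6 0 35 0 0 0 0"

```text
time_s: 43.37
position: [0.5051, -0.0979, 0.1247]
tool_rot: [[-0.664, 0.747, -0.001], [0.747, 0.664, 0.0], [0.001, -0.001, -1.0]]
ft_force: [0.1, -1.5, -0.1]
grip_width: 0.0342
```

Emit:
arm_command:
  rows: "0.6 0 35 0 0 0 0; 0.6 0 30 0 0 0 0; 0.6 0 15 0 0 0 0; 0.6 0 0 0 0 0 0; 0.6 0 0 0 0 0 0"

```text
time_s: 43.78
position: [0.5645, -0.0444, 0.1239]
tool_rot: [[-0.667, 0.745, -0.002], [0.745, 0.667, 0.0], [0.001, -0.001, -1.0]]
ft_force: [0.1, -0.2, -0.4]
grip_width: 0.0342
```

Emit:
arm_command:
  rows: "0.6 0 0 0 0 0 0; 0.6 0 0 0 0 0 0; 0.6 0 0 0 0 0 0"

```text
time_s: 44.03
position: [0.5643, -0.0456, 0.1247]
tool_rot: [[-0.664, 0.748, -0.0], [0.748, 0.664, 0.0], [0.0, -0.0, -1.0]]
ft_force: [0.1, -0.7, -0.8]
grip_width: 0.034
```

```bash
python3 -c "
from h import *
st(); plan([.5650,-.0457,.0885],yaw=42.5,n=4,g=.6)"
```

```text
44.03 p [ 0.5643 -0.0456  0.1247] yaw 41.61 tilt [-0.  0. -1.] F [ 0.1  -0.68 -0.8 ] T [ 0.031 -0.006 -0.006] w 0.034 q [-16.6  30.1  82.4  -0.   67.5 -58.2]
0.6 -0.1 0.1 9.0 -0.0 -0.0 -0.2; 0.6 -0.1 0.1 9.0 -0.0 -0.0 -0.2; 0.6 -0.1 0.1 9.0 -0.0 -0.0 -0.2; 0.6 -0.1 0.1 9.0 -0.0 -0.0 -0.2
```

Emit:
arm_command:
  rows: "0.6 0 0.2 9 0 0 -0.2; 0.6 0 0.2 9 0 0 -0.2; 0.6 0 0.1 9 0 0 -0.2; 0.6 0 0 9 0 0 -0.2; 0.6 0 0 0 0 0 0"

```text
time_s: 44.45
position: [0.5643, -0.0443, 0.0862]
tool_rot: [[-0.675, 0.738, -0.004], [0.738, 0.675, 0.001], [0.003, -0.002, -1.0]]
ft_force: [-0.4, 1.3, 0.1]
grip_width: 0.0341
```

Emit:
arm_command:
  rows: "0.6 0 0 0 0 0 0; 0.75 0 0 0 0 0 0; 0.8 0 0 0 0 0 0; 0.84 0 0 0 0 0 0; 0.95 0 0 0 0 0 0"
  squeeze: 30

```text
time_s: 44.87
position: [0.5656, -0.0446, 0.0891]
tool_rot: [[-0.675, 0.738, 0.001], [0.738, 0.675, -0.0], [-0.001, 0.001, -1.0]]
ft_force: [-0.2, -0.3, 2.2]
grip_width: 0.0131
```

Emit:
arm_command:
  rows: "0.95 0 0.5 0 0 0 0; 0.95 0 0.5 0 0 0 0; 0.95 0 0 0 0 0 0; 0.95 0 0 -3 0 0 0; 0.95 0 0 -5 0 0 0"

```text
time_s: 45.28
position: [0.5657, -0.0438, 0.0962]
tool_rot: [[-0.675, 0.738, -0.002], [0.738, 0.675, 0.0], [0.001, -0.001, -1.0]]
ft_force: [-1.2, -0.9, -1.9]
grip_width: 0.0134
```

Emit:
arm_command:
  rows: "0.95 0 0 -7 0 0 0; 0.95 0 0 -10 0 0 0; 0.95 0 0 -12 0 0 0; 0.95 0 0 -15 0 0 0; 0.95 0 0 -8 0 0 0"

```text
time_s: 45.7
position: [0.5668, -0.0438, 0.1511]
tool_rot: [[-0.675, 0.738, 0.003], [0.738, 0.675, -0.001], [-0.003, 0.002, -1.0]]
ft_force: [0.2, -0.3, -0.1]
grip_width: 0.0133
```

Emit:
arm_command:
  rows: "0.95 0 0 0 0 0 0; 0.95 0 0 0 0 0 0; 0.95 0 0 0 0 0 0"

```text
time_s: 45.95
position: [0.5658, -0.0437, 0.1481]
tool_rot: [[-0.675, 0.738, -0.001], [0.738, 0.675, 0.0], [0.001, -0.0, -1.0]]
ft_force: [-0.1, -0.3, 0.7]
grip_width: 0.0135
```

```bash
python3 -c "
from h import *
st();plan([.3682,-.2862,.148],yaw=42,g=.95,n=10)
crop('top',165,110,80,75,8,'pics/c4.png')"
```

```text
45.95 p [ 0.5658 -0.0437  0.1481] yaw 42.46 tilt [-0.001  0.    -1.   ] F [-0.11 -0.27  0.73] T [-0.007 -0.008  0.008] w 0.0135 q [-16.4  28.7  80.5   0.   70.9 -58.8]
0.95 -4.5 -30.9 0.0 -0.0 -0.0 0.0; 0.95 -4.6 -30.9 0.0 -0.0 -0.0 0.0; 0.95 -4.6 -30.9 0.0 -0.0 -0.0 0.0; 0.95 -4.6 -30.9 0.0 -0.0 -0.0 0.0; 0.95 -4.6 -30.9 0.0 -0.0 -0.0 0.0
0.95 -4.7 -30.9 0.0 -0.0 -0.0 0.0; 0.95 -4.7 -30.9 0.0 -0.0 -0.0 0.0; 0.95 -4.7 -30.9 0.0 -0.0 -0.0 0.0; 0.95 -4.7 -30.9 0.0 -0.0 -0.0 0.0; 0.95 -4.8 -30.9 0.0 -0.0 -0.0 0.0
```

View pics/c4.png

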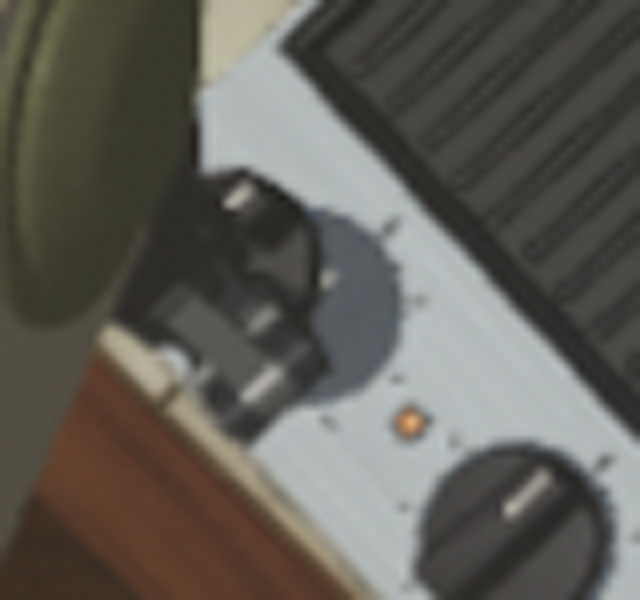

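The knob is off and held: its shadowed disc on the case is at about (350,310), and the pointer shows at (240,190). Now to the bowl.

Emit:
arm_command:
  rows: "0.95 -2.5 -15 0 0 0 0; 0.95 -4.5 -31 0 0 0 0; 0.95 -4.5 -31 0 0 0 0; 0.95 -4.5 -31 0 0 0 0; 0.95 -4.5 -31 0 0 0 0"

```text
time_s: 46.42
position: [0.4762, -0.1535, 0.148]
tool_rot: [[-0.675, 0.737, -0.001], [0.737, 0.675, 0.001], [0.001, -0.0, -1.0]]
ft_force: [1.3, -0.2, -0.2]
grip_width: 0.0132
```

Emit:
arm_command:
  rows: "0.95 -4.5 -31 0 0 0 0; 0.95 -5 -31 0 0 0 0; 0.95 -5 -31 0 0 0 0; 0.95 -5 -31 0 0 0 0; 0.95 -5 -31 0 0 0 0"

```text
time_s: 46.83
position: [0.3783, -0.2763, 0.1481]
tool_rot: [[-0.675, 0.738, -0.001], [0.738, 0.675, 0.001], [0.001, 0.0, -1.0]]
ft_force: [0.3, 0.3, 0.2]
grip_width: 0.0134
```

Emit:
arm_command:
  rows: "0.95 -2 -15 0 0 0 0; 0.95 0 0 0 0 0 0; 0.95 0 0 0 0 0 0; 0.95 0 0 0 0 0 0; 0.95 0 0 0 0 0 0"

```text
time_s: 47.25
position: [0.3704, -0.2862, 0.1484]
tool_rot: [[-0.676, 0.737, -0.0], [0.737, 0.676, 0.001], [0.001, 0.0, -1.0]]
ft_force: [-0.4, 0.0, -1.4]
grip_width: 0.0133
```

```bash
python3 -c "
from h import *
st();plan([.3682,-.2862,.045],yaw=42,g=.95,n=1)"
```

```text
47.25 p [ 0.3704 -0.2862  0.1484] yaw 42.54 tilt [-0.     0.001 -1.   ] F [-0.41  0.04 -1.41] T [ 0.007 -0.014  0.016] w 0.0133 q [-52.2  19.9  96.1   0.   64.1 -94.8]
0.95 1.4 -1.6 103.4 0.0 -0.0 0.5
```

Emit:
arm_command:
  rows: "0.95 1.4 -1.6 25 0 0 0; 0.95 0 0 35 0 0 0; 0.95 0 0 25 0 0 0; 0.95 0 0 14 0 0 0; 0.95 0 0 6 0 0 0"

```text
time_s: 47.67
position: [0.3677, -0.2857, 0.0417]
tool_rot: [[-0.676, 0.737, -0.002], [0.737, 0.676, 0.003], [0.004, 0.0, -1.0]]
ft_force: [-0.5, -0.5, 0.0]
grip_width: 0.0132
```

Emit:
arm_command:
  rows: "0.95 0 0 3 0 0 0; 0.95 0 0 2 0 0 0; 0.95 0 0 0 0 0 0; 0.95 0 0 0 0 0 0; 0.95 0 0 0 0 0 0"

```text
time_s: 48.08
position: [0.368, -0.2874, 0.0393]
tool_rot: [[-0.675, 0.738, 0.001], [0.738, 0.675, -0.001], [-0.002, -0.0, -1.0]]
ft_force: [0.1, -0.5, -0.9]
grip_width: 0.0134
```

```bash
python3 -c "
from h import *
st()"
```

```text
48.08 p [ 0.368  -0.2874  0.0393] yaw 42.46 tilt [ 0.001 -0.001 -1.   ] F [ 0.08 -0.46 -0.91] T [ 0.033  0.031 -0.003] w 0.0134 q [-52.6  29.9 103.5   0.   46.5 -95. ]
```

Emit:
arm_command:
  rows: "0.95 0 0 1.5 0 0 0; 0.95 0 0 1 0 0 0; 0.95 0 0 0 0 0 0; 0.8 0 0 0 0 0 0; 0.7 0 0 0 0 0 0"

```text
time_s: 48.5
position: [0.3677, -0.2872, 0.0362]
tool_rot: [[-0.675, 0.738, 0.0], [0.738, 0.675, -0.0], [-0.0, -0.0, -1.0]]
ft_force: [-0.1, 0.0, -0.9]
grip_width: 0.0252
```

Emit:
arm_command:
  rows: "0.65 0 0 0 0 0 0; 0.65 0 0 0 0 0 0; 0.65 0 0 -5 0 0 0; 0.65 0 0 -15 0 0 0; 0.65 0 0 -30 0 0 0"

```text
time_s: 48.92
position: [0.3668, -0.2862, 0.085]
tool_rot: [[-0.675, 0.738, -0.003], [0.738, 0.675, 0.004], [0.005, 0.0, -1.0]]
ft_force: [0.7, 0.9, -0.1]
grip_width: 0.0298
```

Emit:
arm_command:
  rows: "0.65 0 0 -40 0 0 0; 0.65 0 0 -40 0 0 0; 0.65 0 0 -30 0 0 0; 0.65 0 -40 0 0 0 0; 0.65 0 -40 0 0 0 0"

```text
time_s: 49.33
position: [0.3091, -0.3413, 0.1985]
tool_rot: [[-0.678, 0.735, 0.002], [0.735, 0.678, -0.004], [-0.005, -0.001, -1.0]]
ft_force: [0.1, -0.8, -0.2]
grip_width: 0.0303
```

Emit:
arm_command:
  rows: "0.65 0 -40 0 0 0 0; 0.65 0 -40 0 0 0 0; 0.65 0 -20 0 0 0 0; 0.65 0 0 0 0 0 0; 0.65 0 0 0 0 0 0"

```text
time_s: 49.75
position: [0.2343, -0.409, 0.1963]
tool_rot: [[-0.673, 0.739, 0.0], [0.739, 0.673, 0.0], [0.0, 0.0, -1.0]]
ft_force: [-0.4, 0.1, 0.3]
grip_width: 0.0297
```

```bash
python3 -c "
from h import *
st();crop('top',165,115,200,150,4,'pics/c5.png')"
```

```text
49.75 p [ 0.2343 -0.409   0.1963] yaw 42.33 tilt [ 0.  0. -1.] F [-0.42  0.11  0.35] T [ 0.005  0.004 -0.03 ] w 0.0297 q [ -74.6   16.8   91.4    0.    71.8 -117. ]
```

View pics/c5.png

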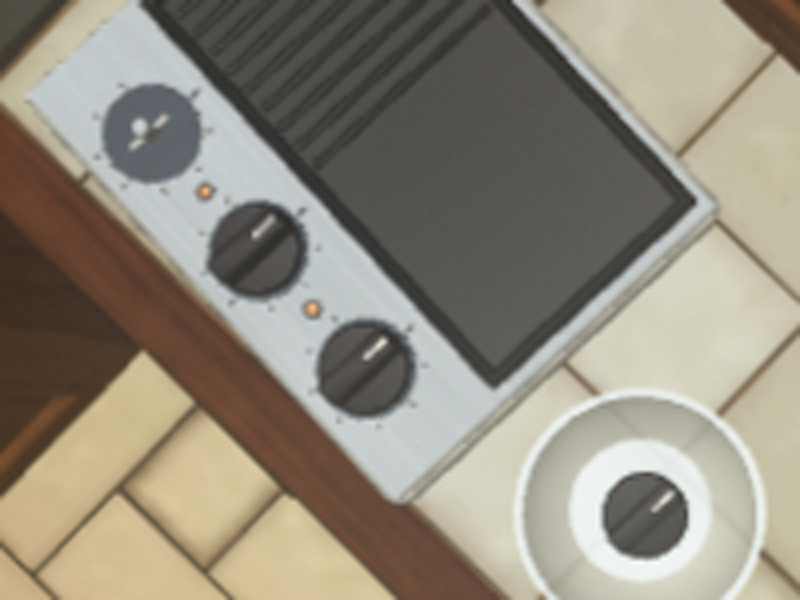

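The knob lies upright on the bowl floor at (645,515). The bare left spindle's cross pin points at its off mark near (150,130), and the other two knobs are in place near "off". The arm is clear, so I'll hand in.

```bash
python3 -c "
from rig import env
print(env.close_job())"
```

```text
the job is handed in; nothing more can be done
None
```

The left knob was the worn one. I pulled it off and put it in the bowl; the other two are still in place. The job was handed in about 50 s into the 72 s allowed.

I rocked all three from left to right, clockwise first and then anticlockwise, each way until the wrist moment showed resistance. The play below is the turn between the two resistance points, including a few degrees of give in the grip:

| Knob | Clockwise moment (N m) | Anticlockwise moment (N m) | Total play |
|---|---|---|---|
| Left | 0.08 | 0.09 | about 59° |
| Middle | 0.095 | 0.09 | about 22° |
| Right | 0.13 | 0.08 | about 22° |

**Last checks:** the final top picture shows the knob upright on the bowl floor. The bare left spindle's cross pin points at its off mark, the middle and right knobs stand near "off", and the arm is clear of everything.

**Doubts:**
- **Moment readings:** they are noisy (about 0.025 N m each), and the single reading on which I stopped the left knob clockwise was one of these.
- **Right knob, clockwise:** the last reading, 0.13 ± 0.02 N m, is right at the 0.12 N m where the switch yields. It came on the last 0.5° step, so any turn of that switch should be well under 0.1 rad. The spindle is hidden under its knob, so I could not check it directly.
- **Left knob, anticlockwise:** resistance came about 4° later than clockwise relative to my estimated "off" direction, which I did not explain.

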